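# Wedge the tight cap off a spindle bearing

## Task

The cap of the spindle's bearing block next to the belt pulley is unbolted but still tight on its dowels. Take the double-ended wedge from the rubber mat and work it into the slots at the cap's two ends by turns, so that the cap comes up evenly, never more than about 5 mm higher at one end than at the other, until both ends stand at least 5 mm up. Then lay the wedge back on the mat, lift the cap straight off and set it down gently, right way up, on the wooden board, without shoving anything else on the bench about.

Things in the scene. Friction and masses are not known exactly. Their poses are not given: they have to be found in the camera images.
- spindle: the spindle, fixed to the bench: steel bed plate (265 x 230 x 10 mm) with two cast bearing blocks on a 25 mm shaft, its axis 70 mm up. Origin on the bench below the centre of the open block; x along the shaft towards the chuck, y along the block's length. Closed, bolted block at x = +170 mm (122 mm high), chuck beyond; belt pulley (86 mm across) from x = -90 to -124 mm. Yaw -43 to -17 degrees.
- cap_seat (a point): centre of the joint face of the open block's lower half, 70 mm above the bench, on the shaft's axis; axes as the spindle. The lower half ends at y = +-95 mm here; its feet reach y = +-113 mm but are only 37 mm high. Four taper dowels stand 18 mm up from it at x = +-20, y = +-80 mm.
- slot_a (a point): mouth of the wedge slot at the block's +y end (y = +95 mm): middle of the slot floor's outer edge, 68 mm above the bench. Slot between lower half and cap: 22 mm wide, 6 mm high with the cap down (2 mm below the joint face, 4 mm in the cap), 40 mm deep, level floor. A wedge blade goes in level, flat side down on the floor, heading -y here; its slope lifts the cap's edge at the mouth.
- slot_b (a point): the same slot's mouth at the block's -y end (y = -95 mm); the blade heads +y here
- cap: the cap, loose, cast, 0.4 to 0.6 kg, origin at the centre of its flat underside, axes as the spindle at the start: 190 mm long (y), 56 mm wide (x), lugs 26 mm high at both ends. Tight when down: straight off would take 25 to 33 N, one end lifts at its slot with 11 to 17 N (8 to 15 N push on the wedge). From 5 mm up at both ends it comes off with under 25 N; 18 mm up it is clear.
- cap_crown (a point): middle of the cap's arch, 40 mm above its underside, 10 mm below the arch's top (a rib and plug stand 6 mm higher). The arch has 50 mm outer and 33 mm inner radius, |y| < 50 mm; grip it here from above across its 56 mm width (x). The shaft's top is 13 mm above the joint face.
- cap_end_a (a point): middle of the lower edge of the cap's +y end; its height over cap_seat is 0 when the cap is down. A raised end stays up when the wedge is drawn out. Raising one end makes the other, if it is up already, sink by 1 to 3 mm.
- cap_end_b (a point): the same at the cap's -y end
- wedge: the wedge, a loose double-ended tool, 150 mm long, 0.18 kg: wooden handle in the middle (70 mm long, 22 mm wide, 28 mm high) and a 40 mm oiled steel blade, 16 mm wide, at each end. One flat underside all along; each blade's top slopes from 20 mm at the handle to 2.5 mm at the tip (0.44 mm per mm). Origin at the underside's centre, x along the tool, z up. Lies flat side down, yaw -5 to 45 degrees.
- wedge_grip (a point): centre of the wedge's handle, 14 mm above its underside
- wedge_tip_1 (a point): middle of the tip edge of the +x blade at the level of the underside, 75 mm from the wedge's origin
- wedge_tip_2 (a point): the same for the -x blade
- mat: black rubber mat fixed on the bench, 210 (x) x 160 (y) x 4 mm, origin at the centre of its underside; the wedge and the file lie on it. Left or right of the spindle.
- board: wooden board fixed on the bench, 210 (x) x 160 (y) x 14 mm, origin at the centre of its underside, empty, on the other side of the spindle
- file: bystander, loose: flat file with a wooden handle, 180 mm long, on the rubber mat beside the wedge
- screwdriver: bystander, loose: screwdriver on the bench
- bolt1: bystander, loose: one of the two 68 mm cap bolts in the small steel tray
- bolt2: bystander, loose: the other cap bolt in the tray
- spare_bearing: bystander, loose: new bearing, a steel ring 62 mm across and 19 mm high
- oil_bottle: bystander, loose: grey bottle, 56 mm across, 130 mm high
- grease_tin: bystander, loose: low round tin, 72 mm across, 55 mm high
Mind the look-alikes: they are no part of the job. What is shaped like the cap but turquoise is not meant.

How it is judged:
By the outcome, as a careful person would: the job done as asked, in the order asked, and still so for the second after the job is handed in, with the robot touching nothing.
It also fails if it takes over 72 s, if anything falls off the work surface, if the arm or the gripper's body presses on something with over 40 N, if the wrist force passes 120 N, or if a joint passes its speed limit or range.

## Robot

A 6-joint arm with a two-finger parallel gripper is mounted at the origin on the work surface. World frame = base frame: x ahead of the robot, y to its left, z up, the work surface at z = 0. Lengths are in m, angles in rad, forces in N, time in s.
With the tool pointing down it reaches from about 0.425 to 0.95 m from the base axis. Payload 14.7 kg.
Tool frame: the origin (TCP) lies at the very end of the fingers, on their centre line; the grasp point (between the pads) lies 19 mm behind it; x points along the fingers, z is the direction in which the jaws open and shut, and the axes are right-handed (so a half turn about x gives the same grasp; the last joint's range is limited). The gripper opens to 85 mm and grips with 20 to 120 N. Pads are 22 mm wide; open, the fingers measure 114 mm over their backs; the gripper's body (76 mm by 85 mm) begins 54 mm behind the grasp point. The pads swing forward as they close: fully open they stand 13 mm farther back than shut.
Start: joints at [-1.198, 0.48, 1.596, -0, 1.065, -0.047], TCP at [0.265, -0.594, 0.231] pointing down, gripper open.
Joint ranges: [-2.75, 2.75], [-0.82, 2.05], [0.23, 2.67], [-1.56, 4.7], [0.09, 2.69], [-2.92, 2.92]. Speed limits (rad/s): [1.89, 1.89, 2.39, 3.01, 3.01, 3.01].

## Interface

Orientations are given as a 3x3 rotation matrix whose columns are the frame's x, y, z axes.
In Python, from station import manip gives the robot as it stands.
- The arm moves only by the tool drive_tool, never from a script. Its argument "plan" is a list of rows, each a list of 3 entries, a list of its own where there are three numbers: the shift along the tool's x, y, z in mm, then the turn about the tool's x in degrees, then the opening, from -1 (shut) to 1 (fully open). In form: [[[tx, ty, tz], turn, grip], ...]. A call has 1 to 10 rows; each row is the pose to reach, as a shift and turn from the pose commanded when the call began, along the tool's axes at that moment; what a row does not reach only later rows make up. A row lasts 1/8 s, in which the tool goes at most 62.5 mm and 10.7 degrees, less where a joint would pass 70% of its speed; a pose out of reach is approached as far as the arm can. A call with a gripper value outside its range is refused whole. The fingers move at their own pace and stop on an object; "force" is the grip in N (left out, the last holds). Time passes only in rows, so rows that repeat a pose let the fingers close. It gives the time, the measured TCP pose, the force and the opening at its end, in the units of the state.
- manip.sense(): the state, without advancing time (a new reading comes with each control period).
- manip.camera(name): name is "scene" or "side" or "wrist"; returns a dict with "pixels" (384x512x3 uint8, red, green, blue), "fx", "fy", "cx", "cy" (pixels), "pose" (4x4, takes a point from camera to world coordinates). Camera axes: x right, y down, z forward; pixel columns grow to the right and rows downward; lengths in m; the calibration is good to about 2 mm. A picture is of the moment at which its call begins. There is no depth.
- manip.hand_in(): hands the job in, once; it reports no verdict.
The state is a dict: "time_s": time; "qpos": joint angles; "joint_velocities": joint speeds; "effort": joint torques, N m; "position": TCP position; "eef_rot": TCP orientation; "ft_force": force on the tool from outside, world axes, zero at the start; "ft_torque": the same for the moment, N m; "gripper_width": finger opening in m.
Only numpy, scipy, OpenCV 4.12 (cv2) and the standard library are available. Lean on these libraries where they do the work, as an engineer would, in place of code of your own. Each camera call takes 0.05 s, during which the arm holds its last target.

## Working session

There is one attempt and no reset: what is moved stays moved. The work goes in short steps, Python scripts to look and compute and a tool call to move; the robot and the scene stay as the last step left them, time stands still between calls to the robot, and variables do not carry over. Pictures are saved under pics/ and viewed, and the job is handed in when it is done.

Besides the shell and the picture viewer there is one more tool, called after "Call:" by a JSON object that holds its "name" and its "arguments". drive_tool: Moves the arm, as the interface text tells. Its arguments: {"type":"object","properties":{"plan":{"type":"array"},"force":{"type":"number"}},"required":["plan"]}

```bash
ls; mkdir -p pics; cat > h.py <<'E'
import numpy as np, cv2, json
from station import manip
def snap(name,fn):
    c=manip.camera(name); cv2.imwrite('pics/'+fn+'.png',cv2.cvtColor(c['pixels'],cv2.COLOR_RGB2BGR))
    np.savez('pics/'+fn+'.npz',**{k:np.array(v) for k,v in c.items()}); return c
def load(fn): return dict(np.load('pics/'+fn+'.npz'))
def ray(c,u,v):
    d=np.array([(u-c['cx'])/c['fx'],(v-c['cy'])/c['fy'],1.]); P=c['pose']
    d=P[:3,:3]@d; return P[:3,3],d/np.linalg.norm(d)
def onz(c,u,v,z):
    o,d=ray(c,u,v); return o+d*(z-o[2])/d[2]
def proj(c,p):
    P=c['pose']; q=P[:3,:3].T@(np.asarray(p)-P[:3,3]); return np.array([c['fx']*q[0]/q[2]+c['cx'],c['fy']*q[1]/q[2]+c['cy']])
def tri(rs):
    A=np.zeros((3,3));b=np.zeros(3)
    for o,d in rs:
        M=np.eye(3)-np.outer(d,d);A+=M;b+=M@o
    return np.linalg.solve(A,b)
E
python3 - <<'E'
from h import *
np.set_printoptions(precision=4,suppress=True)
for n in ['scene','side','wrist']:
    c=snap(n,n+'0'); print(n,c['fx'],c['cx'],c['cy'],c['pose'])
print(manip.sense())
E
```

```text
pics
scene 393.163362443634 259.7653679110279 194.11281941523825 [[-0.1088  0.7494 -0.6532  1.3314]
 [ 0.9939  0.0953 -0.0563  0.1161]
 [ 0.0201 -0.6553 -0.7551  1.1317]
 [ 0.      0.      0.      1.    ]]
side 396.1830678859141 259.5850168420792 191.59710456674318 [[-0.8721 -0.3303  0.3611  0.0062]
 [-0.4893  0.5986 -0.6342  0.7839]
 [-0.0067 -0.7298 -0.6836  0.906 ]
 [ 0.      0.      0.      1.    ]]
wrist 338.0837689786915 256.1733854101695 193.81835769839975 [[ 0.4086 -0.8746 -0.2611  0.331 ]
 [-0.9127 -0.3914 -0.1172 -0.5629]
 [ 0.0003  0.2862 -0.9582  0.3733]
 [ 0.      0.      0.      1.    ]]
{'time_s': 0.15, 'qpos': array([-1.1976,  0.4807,  1.5967,  0.    ,  1.0651, -0.0466]), 'joint_velocities': array([-0.0006, -0.0016, -0.0014, -0.0011,  0.0002, -0.    ]), 'effort': array([  0.0009, -95.1148, -43.0458,  -0.0002,   0.0082,  -0.0001]), 'position': array([ 0.2648, -0.5933,  0.2308]), 'eef_rot': array([[-0.0003,  0.9132,  0.4076],
       [ 0.0008,  0.4076, -0.9132],
       [-1.    ,  0.0001, -0.0009]]), 'ft_force': array([-0.6983, -0.1285, -0.1575]), 'ft_torque': array([ 0.0071, -0.0102,  0.047 ]), 'gripper_width': 0.08505247544511618}
```

View pics/scene0.png

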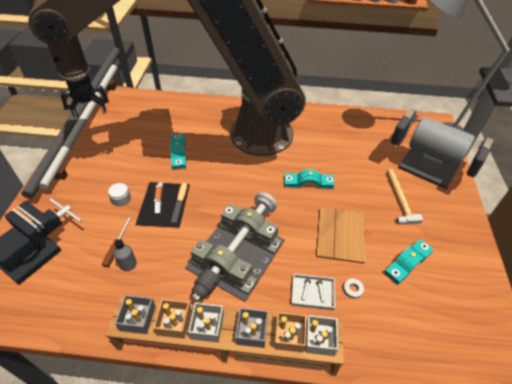

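View pics/side0.png

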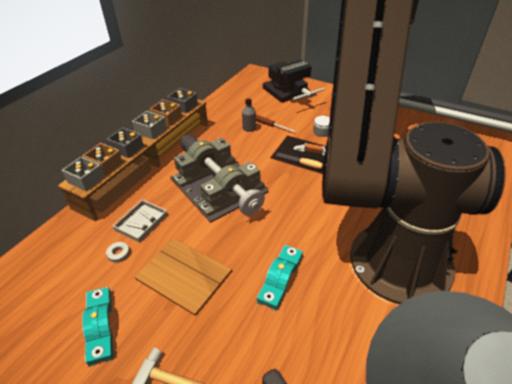

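View pics/wrist0.png

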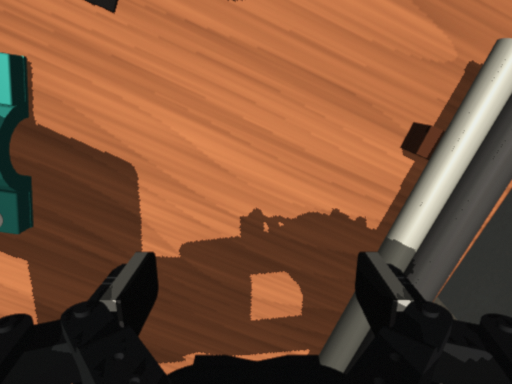

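```bash
python3 - <<'E'
from h import *
def crop(fn,x0,y0,x1,y1,s,out):
    im=cv2.imread(f'pics/{fn}.png')[y0:y1,x0:x1]; cv2.imwrite(f'pics/{out}.png',cv2.resize(im,None,fx=s,fy=s,interpolation=cv2.INTER_CUBIC))
crop('scene0',180,180,300,310,5,'c1')
crop('scene0',100,160,200,280,5,'c2')
crop('side0',160,120,280,220,6,'c3')
E
```

```text
(no output)
```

View pics/c1.png

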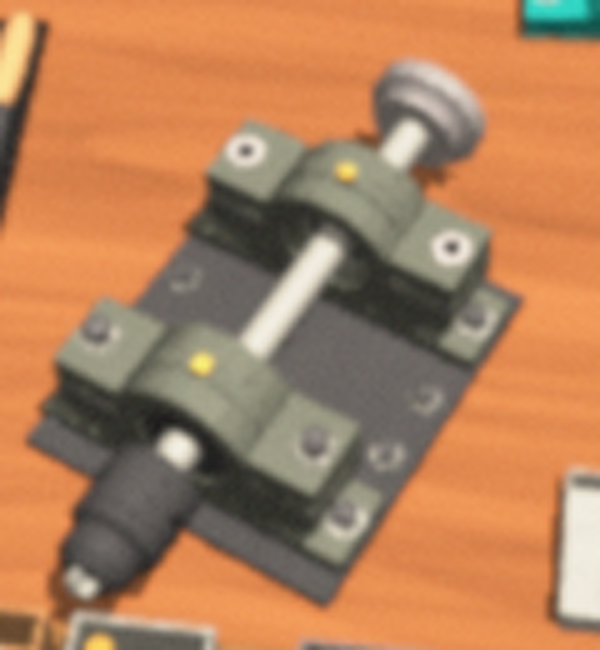

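View pics/c2.png

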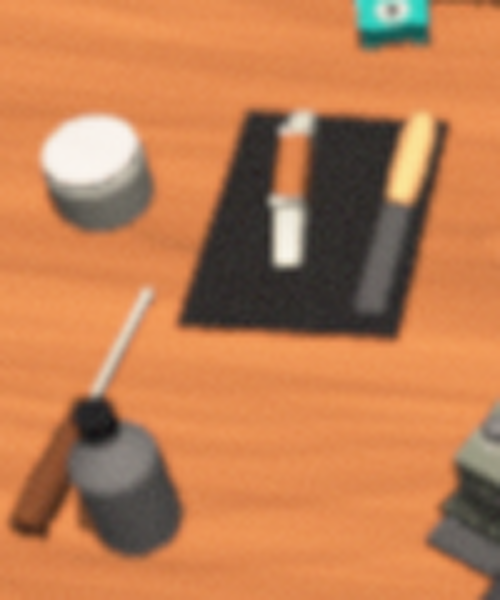

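View pics/c3.png

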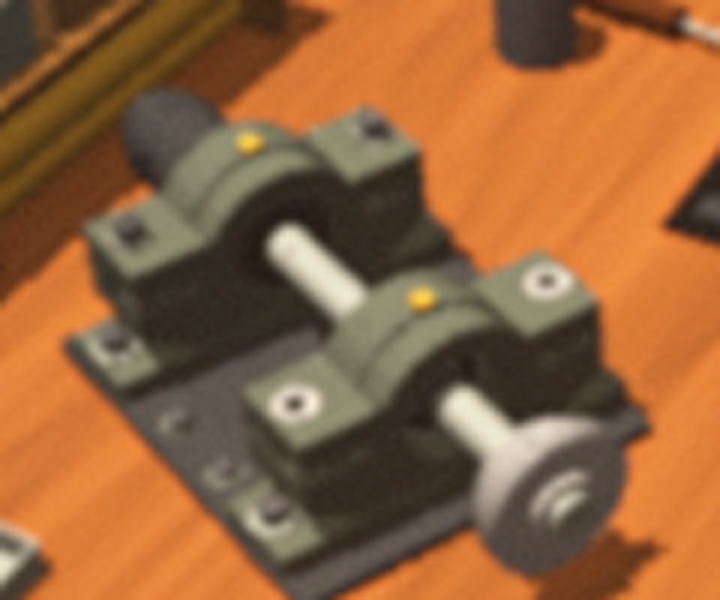

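Candidates: for the cap, the green cap with the open white-ringed bolt holes next to the pulley is at scene (249,221). The bolted green block is at (222,255), and the turquoise caps are at (178,150), (309,180) and (408,260). For the wedge, the short tool with an orange handle and two bright blades is at (158,200), and the file is at (178,205). By the description I choose (249,221) and (158,200). Crops c1 and c2 confirm this: no bolt heads and pulley adjacent for the cap, steel at both ends for the wedge.

```bash
python3 - <<'E'
from h import *
np.set_printoptions(precision=4,suppress=True)
S=load('scene0');D=load('side0')
def ring(c,u,v,r=9):
    # centroid of bright, unsaturated pixels (ring) around
    p=c['pixels'].astype(int); v0,u0=int(v)-r,int(u)-r
    w=p[v0:v0+2*r,u0:u0+2*r]; m=(w.min(2)>150)
    lab=cv2.connectedComponents(m.astype(np.uint8))
    ys,xs=np.nonzero(m); return u0+xs.mean(), v0+ys.mean(), m.sum()
A_s=ring(S,270.4,229.4,6);B_s=ring(S,229.2,210,6);A_d=ring(D,209.2,187.2,6);B_d=ring(D,251.2,167,6)
print(A_s,B_s,A_d,B_d)
R={}
for n,s,d in (('A',A_s,A_d),('B',B_s,B_d)):
    t=tri([ray(S,*s[:2]),ray(D,*d[:2])]); a=onz(S,*s[:2],.096); b=onz(D,*d[:2],.096)
    print(n,'tri',t,'planes',a,b); R[n]=(a+b)/2
a,b=R['A'],R['B']; y=(a-b)[:2]; print('len',np.linalg.norm(y),'yaw y',np.degrees(np.arctan2(y[1],y[0])),'mid',(a+b)/2)
# bolted block: bolt heads
# yellow plugs, top z ~ .070+.056
for uvs,uvd in (((180+347/5,180+171/5),(160+422/6,120+298/6)),((180+202/5,180+363/5),(160+250/6,120+142/6))):
    print('plug',tri([ray(S,*uvs),ray(D,*uvd)]),onz(S,*uvs,.127),onz(D,*uvd,.127))
# wedge: tips/handles in scene, mat top .004
hsv=cv2.cvtColor(S['pixels'],cv2.COLOR_RGB2HSV)
w=S['pixels'][182:216,150:168].astype(int)
m=(w.sum(2)>220)
print(m.astype(int))
for k in ((143,182),(189,184.5),(136,225),(179.5,227)): pass
E
```

```text
(np.float64(269.7647058823529), np.float64(229.2156862745098), np.int64(51)) (np.float64(228.97826086956522), np.float64(209.8913043478261), np.int64(46)) (np.float64(208.8421052631579), np.float64(186.60526315789474), np.int64(38)) (np.float64(250.6), np.float64(166.54285714285714), np.int64(35))
A tri [0.5804 0.0872 0.0952] planes [0.5811 0.0874 0.096 ] [0.5798 0.0875 0.096 ]
B tri [ 0.5175 -0.0567  0.0951] planes [ 0.5185 -0.0563  0.096 ] [ 0.5168 -0.0562  0.096 ]
len 0.15680692230460325 yaw y 66.39149285411236 mid [0.5491 0.0156 0.096 ]
plug [0.5475 0.0157 0.1223] [0.5522 0.0173 0.127 ] [0.5441 0.0188 0.127 ]
plug [ 0.7034 -0.0523  0.1221] [ 0.7074 -0.0504  0.127 ] [ 0.699  -0.0486  0.127 ]
[[1 1 1 1 1 1 1 1 1 1 1 1 1 1 1 1 1 1]
 [0 0 0 0 0 0 0 1 1 1 1 1 1 1 1 1 1 1]
 [0 0 0 0 0 0 1 1 1 1 1 1 1 1 0 0 0 0]
 [0 0 0 0 0 1 1 1 1 1 1 1 1 1 0 0 0 0]
 [0 0 0 0 0 1 1 1 1 1 1 1 1 0 0 0 0 0]
 [0 0 0 0 0 1 1 1 1 1 1 1 1 0 0 0 0 0]
 [0 0 0 0 0 0 1 1 1 1 1 1 1 0 0 0 0 0]
 [0 0 0 0 0 1 1 1 1 1 1 1 0 0 0 0 0 0]
 [0 0 0 0 0 1 1 1 1 1 1 1 0 0 0 0 0 0]
 [0 0 0 0 0 1 1 1 1 1 1 1 0 0 0 0 0 0]
 [0 0 
[... 230 characters left out ...]
0 0 0 0 1 1 1 1 1 1 1 0 0 0 0 0 0 0]
 [0 0 0 1 1 1 1 1 1 1 1 0 0 0 0 0 0 0]
 [0 0 0 1 1 1 1 1 1 1 1 0 0 0 0 0 0 0]
 [0 0 0 0 1 1 1 1 1 1 1 1 0 0 0 0 0 0]
 [0 0 0 0 1 1 1 1 1 1 1 1 0 0 0 0 0 0]
 [0 0 0 0 1 1 1 1 1 1 1 1 0 0 0 0 0 0]
 [0 0 0 0 1 1 1 1 1 1 1 1 0 0 0 0 0 0]
 [0 0 0 0 1 1 1 1 1 1 1 1 0 0 0 0 0 0]
 [0 0 0 0 1 1 1 1 1 1 1 0 0 0 0 0 0 0]
 [0 0 0 0 1 1 1 1 1 1 1 0 0 0 0 0 0 0]
 [0 0 0 0 1 1 1 1 1 1 1 0 0 0 0 0 0 0]
 [0 0 0 0 1 1 1 1 1 1 1 0 0 0 0 0 0 0]
 [0 0 0 0 1 1 1 1 1 1 1 0 0 0 0 0 0 0]
 [0 0 0 0 1 1 1 1 1 1 1 0 0 0 0 0 0 0]
 [0 0 0 0 1 1 1 1 1 1 1 0 0 0 0 0 0 0]
 [0 0 0 0 0 1 1 1 1 1 0 0 0 0 0 0 0 0]
 [0 0 0 0 0 0 0 0 0 0 0 0 0 0 0 0 0 0]
 [0 0 0 0 0 0 0 0 0 0 0 0 0 0 0 0 0 0]]
```

```bash
python3 - <<'E'
from h import *
np.set_printoptions(precision=4,suppress=True)
S=load('scene0');D=load('side0')
print('tips',onz(S,157.5,213.5,.005),onz(S,160,182.5,.006),'handle top',onz(S,158.6,192.5,.032))
for k in ((149.3,182.5),(189,184.5),(136,225),(179.5,227)): print('mat',onz(S,*k,.004))
for k in ((319,207.5),(363,210),(319,257),(365,262)): print('board',onz(S,*k,.014))
for k in ((120,186),(119,194),(125,240),(148,220),(353,287),(313,291)): print(k,onz(S,*k,.03))
E
```

```text
tips [ 0.4957 -0.3247  0.005 ] [ 0.3473 -0.3569  0.006 ] handle top [ 0.4195 -0.3374  0.032 ]
mat [ 0.3508 -0.3985  0.004 ]
mat [ 0.3416 -0.2445  0.004 ]
mat [ 0.5545 -0.3856  0.004 ]
mat [ 0.5442 -0.2319  0.004 ]
board [0.4019 0.2556 0.014 ]
board [0.3935 0.4163 0.014 ]
board [0.6144 0.2579 0.014 ]
board [0.6153 0.4091 0.014 ]
(120, 186) [ 0.4045 -0.4895  0.03  ]
(119, 194) [ 0.4432 -0.4797  0.03  ]
(125, 240) [ 0.6371 -0.3909  0.03  ]
(148, 220) [ 0.5464 -0.3396  0.03  ]
(353, 287) [0.7205 0.3618 0.03  ]
(313, 291) [0.7489 0.2388 0.03  ]
```

Call:
{"name": "drive_tool", "arguments": {"plan": [[[0,60,-40],3,1],[[0,120,-80],6,1],[[20,180,-120],9,1],[[30,246,-166],12,1],[[30,246,-166],12,1],[[30,246,-166],12,1],[[30,246,-166],12,1],[[30,246,-166],12,1]]}}

```text
time_s: 1.15
position: [0.4215, -0.3427, 0.2014]
eef_rot: [[0.0, 0.978, 0.208], [-0.0, 0.208, -0.978], [-1.0, 0.0, 0.0]]
ft_force: [-0.2, -0.3, 0.9]
gripper_width: 0.0853
```

```bash
python3 - <<'E'
from h import *
c=snap('wrist','w1'); s=manip.sense(); np.savez('pics/w1s.npz',p=s['position'],R=s['eef_rot']);print(s['time_s'],s['position'],s['ft_force'],s['eef_rot'],c['pose'])
E
```

```text
1.2 [ 0.42146547 -0.34272872  0.2013855 ] [0.20259234 0.45491041 0.1306552 ] [[ 1.30568366e-04  9.78249316e-01  2.07432541e-01]
 [-2.96772669e-04  2.07432571e-01 -9.78249273e-01]
 [-9.99999947e-01  6.61681003e-05  3.17401793e-04]] [[ 0.2087674  -0.93723407 -0.27929997  0.49241402]
 [-0.97796426 -0.19965113 -0.06103549 -0.32681458]
 [ 0.00144198  0.28588761 -0.95826207  0.3439912 ]
 [ 0.          0.          0.          1.        ]]
```

View pics/w1.png

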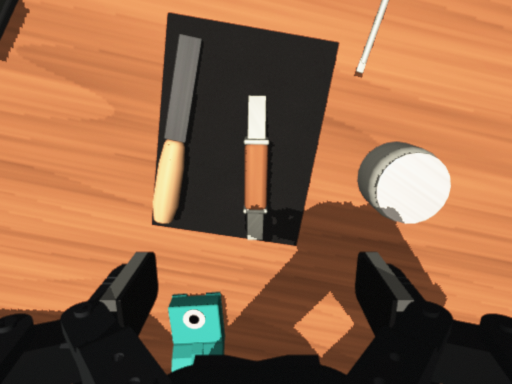

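The wrist view shows the wedge with its far tip at (257.5,96), near tip at (256,241) and handle rows at 142–212. The file is to its left at (175,130), about 80 px away.

```bash
python3 - <<'E'
from h import *
np.set_printoptions(precision=4,suppress=True)
c=load('w1'); p=c['pixels'].astype(int)
w=p[90:246,235:280]; m=((w[:,:,0]>62)).astype(np.uint8)
n,l,st,ce=cv2.connectedComponentsWithStats(m); print(st)
for r in (0,5,6,7,8,20,40,52,60,80,100,115,125,130,140,145,148,149,150,151,152,153):
    xs=np.nonzero(m[r])[0]; print(r+90, (xs.min()+235,xs.max()+235) if len(xs) else None)
t1=(onz(c,247.8,95.5,.0065)+onz(c,266.5,95.5,.0065))/2
print('file',onz(c,198,38,.008),onz(c,183,220,.01))
print(t1)
E
```

```text
[[   0    0   45  153 3713]
 [   0    5   45  151 3307]]
90 None
95 (np.int64(248), np.int64(265))
96 (np.int64(248), np.int64(266))
97 (np.int64(248), np.int64(266))
98 (np.int64(248), np.int64(266))
110 (np.int64(248), np.int64(266))
130 (np.int64(247), np.int64(265))
142 (np.int64(243), np.int64(268))
150 (np.int64(244), np.int64(267))
170 (np.int64(244), np.int64(266))
190 (np.int64(244), np.int64(266))
205 (np.int64(244), np.int64(266))
215 (np.int64(247), np.int64(262))
220 (np.int64(247), np.int64(262))
230 (np.int64(247), np.int64(262))
235 (np.int64(246), np.int64(262))
238 (np.int64(235), np.int64(262))
239 (np.int64(235), np.int64(261))
240 (np.int64(235), np.int64(262))
241 (np.int64(235), np.int64(270))
242 (np.int64(235), np.int64(277))
243 (np.int64(235), np.int64(279))
file [ 0.5284 -0.2654  0.008 ] [ 0.3508 -0.2786  0.01  ]
[ 0.4904 -0.3287  0.0065]
```

```bash
python3 - <<'E'
from h import *
np.set_printoptions(precision=4,suppress=True)
c=load('w1')
im=cv2.imread('pics/w1.png')[85:255,215:295]; cv2.imwrite('pics/w1c.png',cv2.resize(im,None,fx=5,fy=5,interpolation=cv2.INTER_NEAREST)[:,:])
t1=onz(c,257.3,95,.0065); t2=onz(c,254.6,240.7,.0065); print(t1,t2,np.linalg.norm(t1-t2),(t1+t2)/2,np.degrees(np.arctan2(*(t1-t2)[[1,0]])))
h1=onz(c,256,142,.032);h2=onz(c,255,209,.032);print(h1,h2,(h1+h2)/2,np.linalg.norm(h1-h2))
E
```

```text
[ 0.4909 -0.3287  0.0065] [ 0.3417 -0.3577  0.0065] 0.15199790818494863 [ 0.4163 -0.3432  0.0065] 10.998668189436783
[ 0.4501 -0.3361  0.032 ] [ 0.3861 -0.3488  0.032 ] [ 0.4181 -0.3425  0.032 ] 0.06526930791138791
```

View pics/w1c.png

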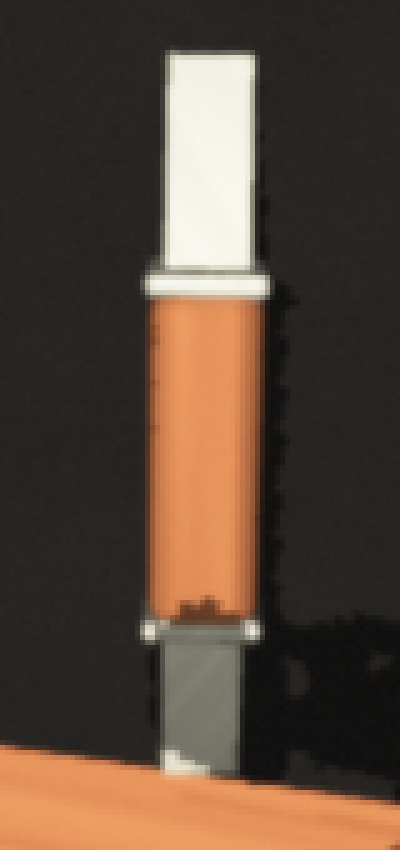

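Call:
{"name": "drive_tool", "arguments": {"plan": [[[60,-4,-1],0.7,0],[[120,-4,-1],0.7,0],[[165,-4,-1],0.7,0],[[188,-4,-1],0.7,0],[[195,-4,-1],0.7,0],[[195,-4,-1],0.7,0],[[195,-4,-1],0.7,-1],[[195,-4,-1],0.7,-1],[[195,-4,-1],0.7,-1],[[195,-4,-1],0.7,-1]], "force": 70}}

```text
time_s: 2.45
position: [0.4184, -0.3422, 0.0077]
eef_rot: [[0.002, 0.98, 0.197], [-0.002, 0.197, -0.98], [-1.0, 0.001, 0.002]]
ft_force: [-2.0, -1.0, 6.4]
gripper_width: 0.0208
```

```bash
python3 - <<'E'
from h import *
c=snap('wrist','w2'); s=manip.sense(); print(s['time_s'],s['position'],s['ft_force'],s['gripper_width'],s['eef_rot'])
E
```

```text
2.5 [ 0.41838799 -0.34222311  0.00768131] [-2.02565767 -0.92136406  5.81018314] 0.02049214478023635 [[ 0.00154388  0.98042335  0.19689506]
 [-0.001537    0.19689739 -0.9804229 ]
 [-0.99999763  0.00121103  0.0018109 ]]
```

View pics/w2.png

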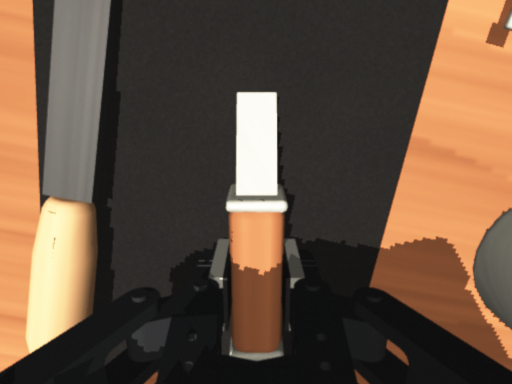

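```bash
python3 - <<'E'
from h import *
np.set_printoptions(precision=4,suppress=True)
c=load('w2'); s=manip.sense()
t=onz(c,256.8,92.5,.0065); print(t, s['eef_rot'].T@(t-s['position']))
for a,b in ((228.5,209),(287,209),(231,350),(283,350)):
    q=onz(c,a,b,.032);print(s['eef_rot'].T@(q-s['position']))
E
```

```text
[ 0.4897 -0.3275  0.0065] [ 0.0013  0.0728 -0.0004]
[-0.0243  0.0315 -0.0108]
[-0.0243  0.0315  0.0108]
[-0.0244 -0.0316 -0.0112]
[-0.0243 -0.0316  0.0108]
```

Call:
{"name": "drive_tool", "arguments": {"plan": [[[-40,0,0],0,-1],[[-100,20,-20],-9,-1],[[-143,50,-70],-18,-1],[[-143,80,-120],-27,-1],[[-143,95,-177],-36,-1],[[-143,95,-177],-46,-1],[[-143,95,-177],-55,-1],[[-143,95,-177],-55,-1],[[-143,95,-177],-55,-1]]}}

```text
time_s: 3.62
position: [0.4762, -0.1495, 0.1498]
eef_rot: [[0.001, 0.405, 0.914], [-0.0, 0.914, -0.405], [-1.0, 0.0, 0.001]]
ft_force: [0.0, -0.6, -1.8]
gripper_width: 0.0207
```

```bash
python3 - <<'E'
from h import *
c=snap('wrist','w3'); s=manip.sense(); print(s['time_s'],s['position'],s['ft_force'],s['gripper_width'],s['eef_rot'])
E
```

```text
3.675 [ 0.47612616 -0.14955203  0.14961314] [ 0.43382959 -0.42984087 -1.11300039] 0.02055472824219771 [[ 4.68505997e-04  4.04356414e-01  9.14601373e-01]
 [-1.67568435e-04  9.14601492e-01 -4.04356381e-01]
 [-9.99999876e-01  3.61850689e-05  4.96253656e-04]]
```

View pics/w3.png

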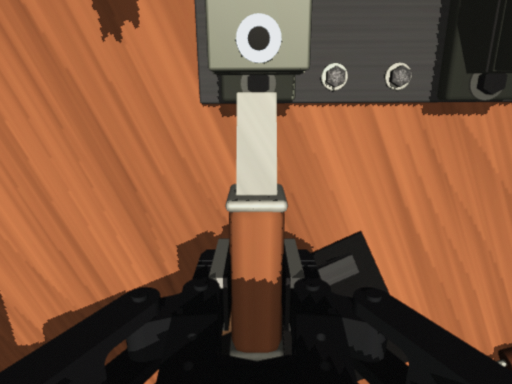

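The wrist view shows the wedge square in the jaws with its tip at (256.5,93). The cap's B lug is ahead, with the ring at (258.5,39), front edge at row ~70 and sides at cols 210–310.

```bash
python3 - <<'E'
from h import *
np.set_printoptions(precision=4,suppress=True)
c=load('w3'); s=manip.sense(); p=c['pixels'].astype(int)
m=(p[5:75,225:292].min(2)>170); ys,xs=np.nonzero(m); print(xs.mean()+225,ys.mean()+5,xs.min()+225,xs.max()+225,ys.min()+5,ys.max()+5)
u,v=(xs.min()+xs.max())/2+225,(ys.min()+ys.max())/2+5
T=lambda q:s['eef_rot'].T@(q-s['position'])
q=onz(c,u,v,.096);print('ring',q,T(q))
im=cv2.imread('pics/w3.png')[0:130,190:330]; cv2.imwrite('pics/w3c.png',cv2.resize(im,None,fx=5,fy=5,interpolation=cv2.INTER_NEAREST))
g=p.sum(2)
for r in (20,40,60): print(r,list(zip(range(203,216),g[r,203:216])),list(zip(range(304,316),g[r,304:316])))
print(g[55:110,225]); 
E
```

```text
258.3404255319149 37.19222303741746 236 281 13 62
ring [ 0.5179 -0.057   0.096 ] [0.0536 0.1015 0.0007]
20 [(203, np.int64(216)), (204, np.int64(213)), (205, np.int64(199)), (206, np.int64(213)), (207, np.int64(310)), (208, np.int64(402)), (209, np.int64(462)), (210, np.int64(468)), (211, np.int64(466)), (212, np.int64(466)), (213, np.int64(468)), (214, np.int64(467)), (215, np.int64(467))] [(304, np.int64(482)), (305, np.int64(486)), (306, np.int64(483)), (307, np.int64(481)), (308, np.int64(448)), (309, np.int64(355)), (310, np.int64(260)), (311, np.int64(189)), (312, np.int64(215)), (313, np.int64(219)), (314, np.int64(216)), (315, np.int64(219))]
40 [(203, np.int64(216)), (204, np.int64(215)), (205, np.int64(218)), (206, np.int64(205)), (207, np.int64(222)), (208, np.int64(318)), (209, np.int64(397)), (210, np.int64(453)), (211, np.int64(457)), (212, np.int64(457)), (213, np.int64(459)), (214, np.int64(459)), (215, np.int64(456))] [(304, np.int64(473)), (305, np.int64(471)), (306, np.int64(475)), (307, np.int64(453)), (308, np.int64(377)), (309, np.int64(290)), (310, np.int64(216
[... 193 characters left out ...]
int64(230)), (207, np.int64(215)), (208, np.int64(240)), (209, np.int64(328)), (210, np.int64(403)), (211, np.int64(442)), (212, np.int64(440)), (213, np.int64(441)), (214, np.int64(442)), (215, np.int64(445))] [(304, np.int64(463)), (305, np.int64(461)), (306, np.int64(449)), (307, np.int64(407)), (308, np.int64(323)), (309, np.int64(243)), (310, np.int64(197)), (311, np.int64(215)), (312, np.int64(219)), (313, np.int64(220)), (314, np.int64(221)), (315, np.int64(221))]
[450 446 448 448 445 445 445 442 442 443 442 437 389 314 228 136  77  63
  65  78 142 177 179 178 178 182 178 181 182 178 181 180 180 182 182 182
 179 178 181 183 181 181 174 161 140 116  92  77  89 131 146 146 147 147
 143]
```

View pics/w3c.png

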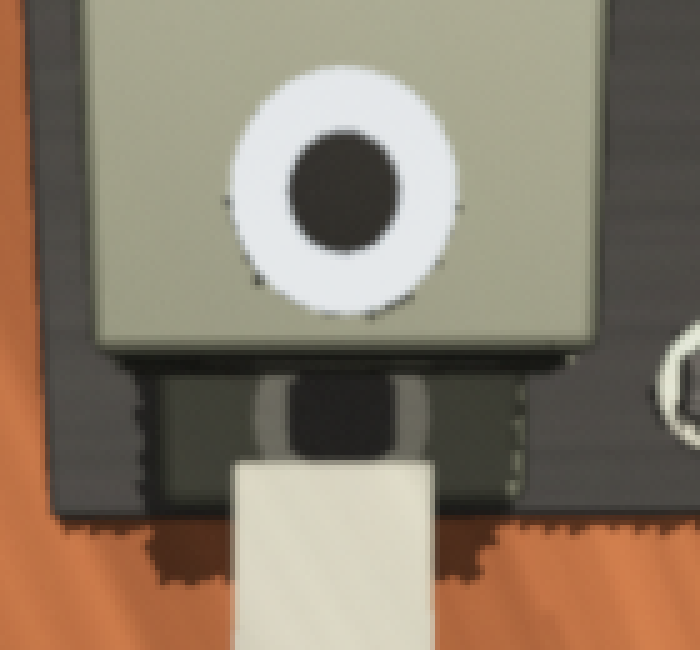

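```bash
python3 - <<'E'
from h import *
np.set_printoptions(precision=4,suppress=True)
c=load('w3'); s=manip.sense()
T=lambda q:s['eef_rot'].T@(q-s['position'])
for u,v in ((208,20),(308.8,20),(209.3,60),(307.8,60),(209.5,68.3),(307.5,68.3)): print(T(onz(c,u,v,.096)))
print('tip',T(onz(c,236.5,92.5,s['position'][2]-.0012)),T(onz(c,277,92.5,s['position'][2]-.0012)))
E
```

```text
[ 0.0536  0.1099 -0.0258]
[0.0536 0.11   0.0271]
[ 0.0536  0.0903 -0.0259]
[0.0536 0.0904 0.0275]
[ 0.0536  0.0861 -0.0259]
[0.0536 0.0862 0.0275]
tip [ 0.0012  0.0735 -0.0086] [0.0012 0.0735 0.0079]
```

Call:
{"name": "drive_tool", "arguments": {"plan": [[[50,0,1],0,-1],[[76.5,0,1],0,-1],[[76.5,0,1],0,-1],[[76.5,0,1],0,-1],[[76.5,10,1],0,-1],[[76.5,14,1],0,-1],[[76.5,17,1],0,-1],[[76.5,17,1],0,-1]]}}

```text
time_s: 4.68
position: [0.4839, -0.1339, 0.0729]
eef_rot: [[0.0, 0.401, 0.916], [-0.0, 0.916, -0.401], [-1.0, -0.0, 0.0]]
ft_force: [-0.1, -0.1, -2.5]
gripper_width: 0.0213
```

```bash
python3 - <<'E'
from h import *
c=snap('wrist','w4'); s=manip.sense(); print(s['time_s'],s['position'],s['ft_force'],s['gripper_width'])
im=cv2.imread('pics/w4.png')[0:200,150:370]; cv2.imwrite('pics/w4c.png',cv2.resize(im,None,fx=3,fy=3,interpolation=cv2.INTER_NEAREST))
E
```

```text
4.725 [ 0.4838932  -0.13402285  0.07286783] [-0.94535887  0.029396   -1.32549255] 0.02113963140798396
```

View pics/w4c.png

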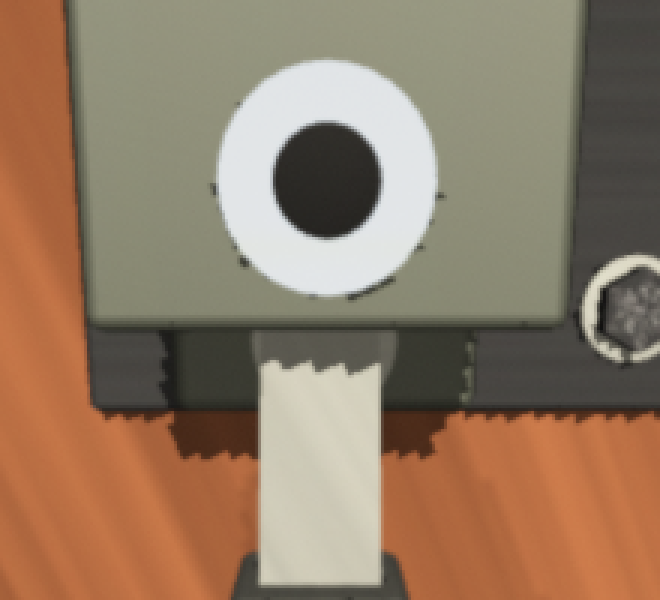

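Call:
{"name": "drive_tool", "arguments": {"plan": [[[1.0,0,0.7],0,-1],[[1.5,0,0.7],0,-1],[[1.5,2,0.7],0,-1],[[1.5,2,0.7],0,-1]]}}

```text
time_s: 5.22
position: [0.4855, -0.1326, 0.0714]
eef_rot: [[0.0, 0.401, 0.916], [-0.0, 0.916, -0.401], [-1.0, 0.0, 0.0]]
ft_force: [0.1, 0.1, 1.8]
gripper_width: 0.0208
```

Call:
{"name": "drive_tool", "arguments": {"plan": [[[0.2,1.5,0],0,-1],[[0.2,3,0],0,-1],[[0.2,3,0],0,-1]]}}

```text
time_s: 5.6
position: [0.4864, -0.1302, 0.0712]
eef_rot: [[-0.0, 0.401, 0.916], [-0.0, 0.916, -0.401], [-1.0, -0.0, 0.0]]
ft_force: [-3.3, -7.5, 5.8]
gripper_width: 0.021
```

Call:
{"name": "drive_tool", "arguments": {"plan": [[[0,1.5,0],0,-1],[[0,3,0],0,-1],[[0,4.5,0],0,-1],[[0,6,0],0,-1],[[0,7,0],0,-1],[[0,7,0],0,-1]]}}

```text
time_s: 6.35
position: [0.4892, -0.1239, 0.0713]
eef_rot: [[-0.0, 0.401, 0.916], [-0.001, 0.916, -0.401], [-1.0, -0.001, 0.0]]
ft_force: [-4.1, -9.2, 6.4]
gripper_width: 0.021
```

```bash
python3 - <<'E'
from h import *
c=snap('side','s5');c=snap('wrist','w5'); s=manip.sense(); print(s['time_s'],s['position'],s['ft_force'],s['gripper_width'])
im=cv2.imread('pics/w5.png')[0:200,150:370]; cv2.imwrite('pics/w5c.png',cv2.resize(im,None,fx=3,fy=3,interpolation=cv2.INTER_NEAREST))
im=cv2.imread('pics/s5.png')[120:220,160:280]; cv2.imwrite('pics/s5c.png',cv2.resize(im,None,fx=5,fy=5,interpolation=cv2.INTER_NEAREST))
E
```

```text
6.45 [ 0.48921795 -0.12390181  0.07128622] [-3.85960488 -8.87182711  6.60826819] 0.020751325795075527
```

View pics/w5c.png

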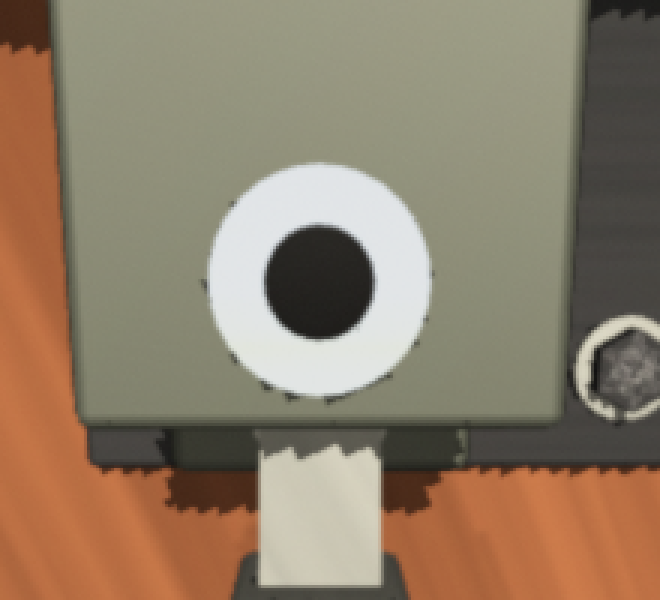

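View pics/s5c.png

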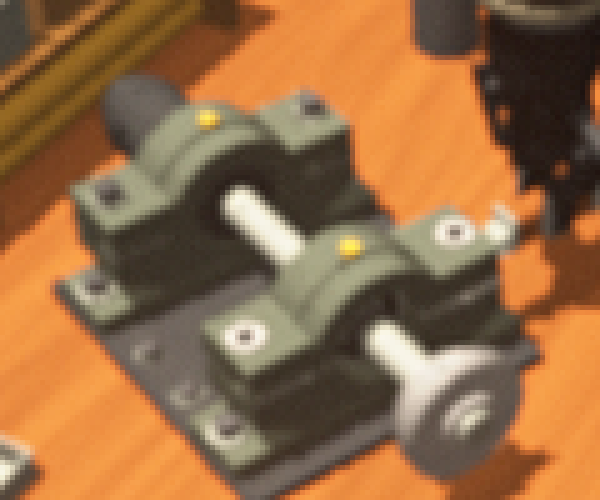

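```bash
cat >> h.py <<'E'
def ringc(c,u,v,r=8):
    p=c['pixels'].astype(float).min(2); u0,v0=int(round(u)),int(round(v))
    for _ in range(3):
        yy,xx=np.mgrid[v0-r:v0+r+1,u0-r:u0+r+1]; w=np.clip(p[v0-r:v0+r+1,u0-r:u0+r+1]-130,0,None)
        w*=((xx-u0)**2+(yy-v0)**2<=r*r)
        u,v=(w*xx).sum()/w.sum(),(w*yy).sum()/w.sum(); u0,v0=int(round(u)),int(round(v))
    return u,v
def heights(S,D):
    # ring tri and height from each camera's vertical displacement; ring positions ref
    S0,D0=load('scene0'),load('side0'); out={}
    for n,s,d in (('A',(269.8,229.2),(208.8,186.6)),('B',(229,209.9),(250.6,166.5))):
        z0=tri([ray(S0,*ringc(S0,*s,5)),ray(D0,*ringc(D0,*d,5))])
        r=[]
        for c,c0,q in ((S,S0,s),(D,D0,d)):
            if c is None: continue
            a=np.array(ringc(c0,*q,5)); b=np.array(ringc(c,*q,5)); g=proj(c0,z0+[0,0,.01])-proj(c0,z0)
            r.append(round(float((b-a)@g/(g@g)*10),2)); r.append(np.round(b-a,2).tolist())
        out[n]=r
    return out
E
python3 - <<'E'
from h import *
print(heights(None,load('s5')))
c=snap('scene','sc5'); print(heights(c,load('s5')))
E
```

```text
{'A': [0.04, [-0.26, 0.02]], 'B': [2.85, [-0.54, -0.68]]}
{'A': [0.54, [0.2, -0.09], 0.04, [-0.26, 0.02]], 'B': [0.61, [0.06, -0.12], 2.85, [-0.54, -0.68]]}
```

Call:
{"name": "drive_tool", "arguments": {"plan": [[[0,-15,0],0,-1],[[0,-27,0],0,-1],[[-45,-28,0],0,-1],[[-88,-15,0],0,-1],[[-88,45,0],0,-1],[[-88,105,0],0,-1],[[-88,165,0],0,-1],[[-88,225,0],0,-1],[[-88,285,0],0,-1],[[-88,334,0],0,-1]]}}

```text
time_s: 7.75
position: [0.6236, 0.1841, 0.1586]
eef_rot: [[-0.001, 0.401, 0.916], [-0.0, 0.916, -0.401], [-1.0, -0.0, -0.001]]
ft_force: [0.0, -0.6, -1.5]
gripper_width: 0.0208
```

```bash
python3 - <<'E'
from h import *
S=snap('scene','sc6');D=snap('side','s6'); c=snap('wrist','w6'); s=manip.sense(); print(s['time_s'],s['position'],s['ft_force'],s['gripper_width'])
print(heights(S,D))
cv2.imwrite('pics/s6c.png',cv2.resize(cv2.imread('pics/s6.png')[100:230,130:290],None,fx=5,fy=5,interpolation=cv2.INTER_NEAREST)[:600])
E
```

```text
7.9 [0.62349521 0.18401443 0.15827304] [-0.18016325 -0.36031928 -2.51754679] 0.020750895765125718h.py:24: RuntimeWarning: invalid value encountered in scalar divide
  u,v=(w*xx).sum()/w.sum(),(w*yy).sum()/w.sum(); u0,v0=int(round(u)),int(round(v))
Traceback (most recent call last):
  File "h.py", line 34, in heights
    a=np.array(ringc(c0,*q,5)); b=np.array(ringc(c,*q,5)); g=proj(c0,z0+[0,0,.01])-proj(c0,z0)
                                           ~~~~~^^^^^^^^
  File "h.py", line 24, in ringc
    u,v=(w*xx).sum()/w.sum(),(w*yy).sum()/w.sum(); u0,v0=int(round(u)),int(round(v))
                                                             ~~~~~^^^
ValueError: cannot convert float NaN to integer
```

View pics/w6.png

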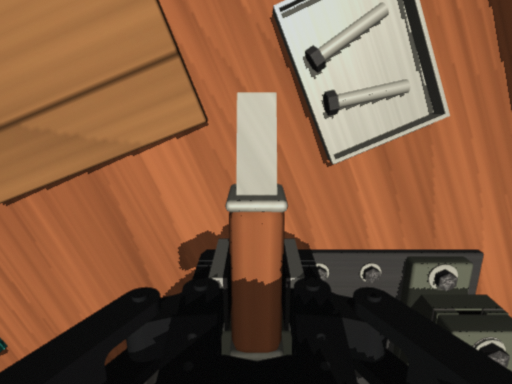

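```bash
python3 - <<'E'
from h import *
a=cv2.imread('pics/s6.png')[100:230,150:290]; b=cv2.imread('pics/sc6.png')[160:290,190:330]
cv2.imwrite('pics/j6.png',cv2.resize(np.vstack([a,b])[:,:],None,fx=2.8,fy=2.3) if 0 else cv2.resize(np.hstack([a,b]),None,fx=2.8,fy=2.8,interpolation=cv2.INTER_CUBIC))
D=load('s6')
E
```

View pics/j6.png

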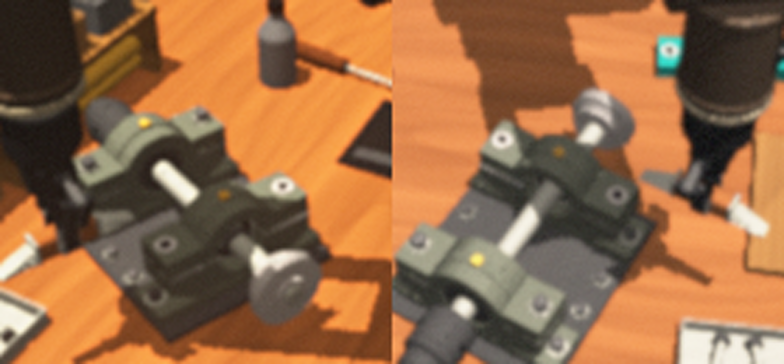

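Call:
{"name": "drive_tool", "arguments": {"plan": [[[50,0,0],0,-1],[[85.5,0,0],0,-1],[[85.5,0,0],0,-1],[[85.5,0,0],0,-1],[[85.5,-9,0],0,-1],[[85.5,-14,0],0,-1],[[85.5,-17.5,0],0,-1],[[85.5,-17.5,0],0,-1]]}}

```text
time_s: 8.9
position: [0.6162, 0.1662, 0.0736]
eef_rot: [[0.0, 0.401, 0.916], [0.0, 0.916, -0.401], [-1.0, 0.0, 0.0]]
ft_force: [2.1, 0.5, -9.0]
gripper_width: 0.0208
```

```bash
python3 - <<'E'
from h import *
S=snap('scene','sc7');D=snap('side','s7'); s=manip.sense(); print(s['time_s'],s['position'],s['ft_force'],s['gripper_width'])
a=cv2.imread('pics/s7.png')[100:230,150:290]; b=cv2.imread('pics/sc7.png')[160:290,190:330]
cv2.imwrite('pics/j7.png',cv2.resize(np.hstack([a,b]),None,fx=2.8,fy=2.8,interpolation=cv2.INTER_CUBIC))
E
```

```text
9.0 [0.6161439  0.16638215 0.07353826] [ 1.22665016  0.1811664  -7.82955813] 0.020865149119204975
```

View pics/j7.png

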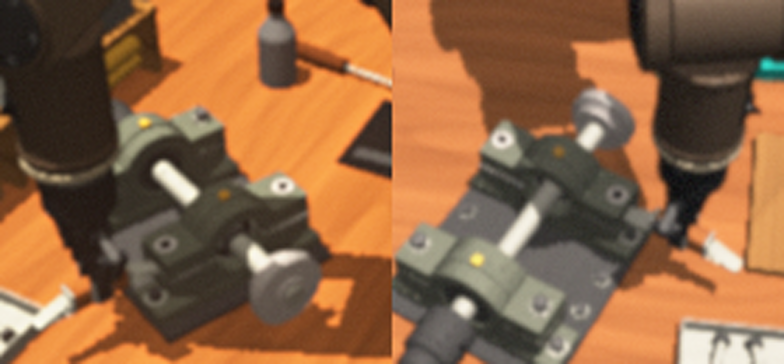

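Call:
{"name": "drive_tool", "arguments": {"plan": [[[1.5,0,0],0,-1],[[2.5,0,0],0,-1],[[2.5,0,0],0,-1]]}}

```text
time_s: 9.38
position: [0.6163, 0.1665, 0.0713]
eef_rot: [[0.0, 0.401, 0.916], [-0.0, 0.916, -0.401], [-1.0, -0.0, 0.0]]
ft_force: [-1.4, -0.2, 1.7]
gripper_width: 0.0207
```

Call:
{"name": "drive_tool", "arguments": {"plan": [[[0,-1.5,0],0,-1],[[0,-3,0],0,-1],[[0,-3,0],0,-1]]}}

```text
time_s: 9.75
position: [0.6153, 0.1638, 0.0713]
eef_rot: [[0.001, 0.401, 0.916], [0.0, 0.916, -0.401], [-1.0, 0.0, 0.001]]
ft_force: [1.8, 1.6, 2.5]
gripper_width: 0.0209
```

Call:
{"name": "drive_tool", "arguments": {"plan": [[[0,-1,0],0,-1],[[0,-2,0],0,-1],[[0,-2,0],0,-1]]}}

```text
time_s: 10.12
position: [0.6152, 0.1627, 0.0715]
eef_rot: [[0.002, 0.401, 0.916], [0.001, 0.916, -0.401], [-1.0, 0.002, 0.001]]
ft_force: [3.9, 8.9, 2.1]
gripper_width: 0.0209
```

Call:
{"name": "drive_tool", "arguments": {"plan": [[[0,-1.5,0],0,-1],[[0,-3,0],0,-1],[[0,-4.5,0],0,-1],[[0,-6,0],0,-1],[[0,-7.5,0],0,-1],[[0,-8.5,0],0,-1],[[0,-8.5,0],0,-1]]}}

```text
time_s: 11.0
position: [0.6119, 0.1549, 0.0715]
eef_rot: [[0.002, 0.401, 0.916], [0.001, 0.916, -0.401], [-1.0, 0.002, 0.002]]
ft_force: [3.7, 8.2, 1.1]
gripper_width: 0.0209
```

```bash
python3 - <<'E'
from h import *
S=snap('scene','sc8');D=snap('side','s8'); snap('wrist','w8');s=manip.sense(); print(s['time_s'],s['position'],s['ft_force'],s['gripper_width'])
a=cv2.imread('pics/s8.png')[100:230,150:290]; b=cv2.imread('pics/sc8.png')[160:290,190:330]
cv2.imwrite('pics/j8.png',cv2.resize(np.hstack([a,b]),None,fx=2.8,fy=2.8,interpolation=cv2.INTER_CUBIC))
E
```

```text
11.15 [0.6118726  0.15490394 0.07150393] [3.71029381 7.9492747  2.05927155] 0.020500415540107456
```

View pics/j8.png

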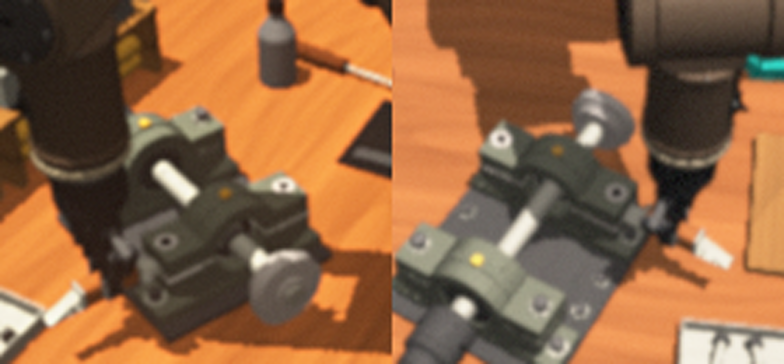

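View pics/w8.png

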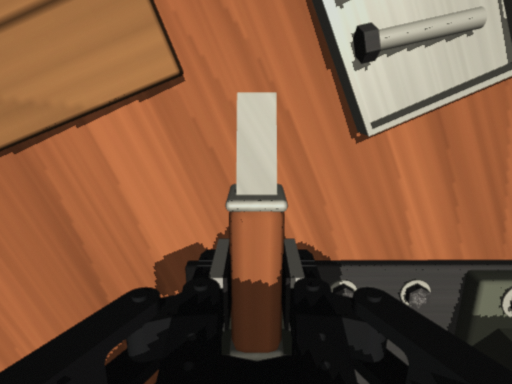

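Call:
{"name": "drive_tool", "arguments": {"plan": [[[0,15,0],0,-1],[[0,28,0],0,-1],[[-45,30,0],0,-1],[[-88,15,0],0,-1],[[-88,-45,0],0,-1],[[-88,-105,0],0,-1],[[-88,-165,0],0,-1],[[-88,-225,0],0,-1],[[-88,-285,0],0,-1],[[-88,-334,0],0,-1]]}}

```text
time_s: 12.4
position: [0.4762, -0.1532, 0.159]
eef_rot: [[-0.0, 0.401, 0.916], [0.0, 0.916, -0.401], [-1.0, -0.0, -0.0]]
ft_force: [1.5, -1.2, -1.3]
gripper_width: 0.0208
```

Call:
{"name": "drive_tool", "arguments": {"plan": [[[0,0,0],0,-1],[[45,0,0],0,-1],[[85.5,0,0],0,-1],[[85.5,0,0],0,-1],[[85.5,0,0],0,-1]]}}

```text
time_s: 13.02
position: [0.4777, -0.1514, 0.0745]
eef_rot: [[0.0, 0.4, 0.916], [-0.0, 0.916, -0.4], [-1.0, 0.0, 0.0]]
ft_force: [-0.4, 0.2, -2.2]
gripper_width: 0.021
```

```bash
python3 - <<'E'
from h import *
S=snap('scene','sc9');D=snap('side','s9'); snap('wrist','w9');s=manip.sense(); print(s['time_s'],s['position'],s['ft_force'],s['gripper_width'])
try: print(heights(S,D))
except Exception as e: print(e)
a=cv2.imread('pics/s9.png')[100:230,150:290]; b=cv2.imread('pics/sc9.png')[160:290,190:330]
cv2.imwrite('pics/j9.png',cv2.resize(np.hstack([a,b]),None,fx=2.8,fy=2.8,interpolation=cv2.INTER_CUBIC))
E
```

```text
13.175 [ 0.47797306 -0.15191943  0.07504924] [-0.08570358 -0.59379301 -2.62173243] 0.020665349241900482
{'A': [3.48, [-0.13, -0.65], 3.82, [-0.31, -0.91]], 'B': [1.18, [-0.2, -0.21], 3.3, [-0.03, -0.8]]}
```

View pics/j9.png

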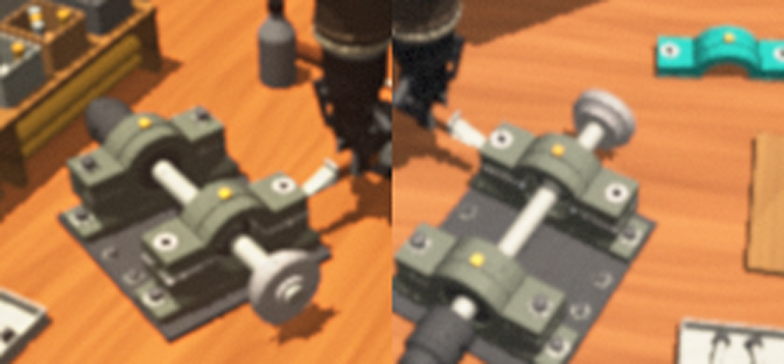

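View pics/w9.png

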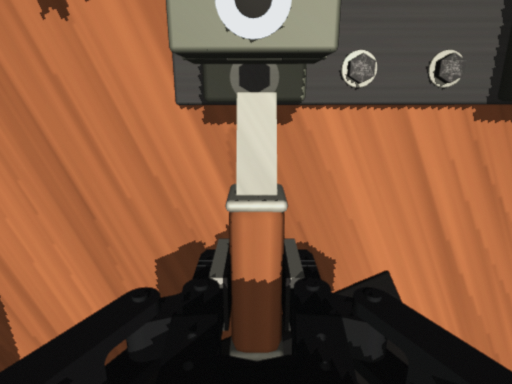

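Call:
{"name": "drive_tool", "arguments": {"plan": [[[0,10,0],0,-1],[[0,16,0],0,-1],[[0.5,19,0],0,-1],[[2,20,0],0,-1],[[2.6,21,0],0,-1],[[2.6,21,0],0,-1]]}}

```text
time_s: 13.92
position: [0.4855, -0.1327, 0.0711]
eef_rot: [[0.0, 0.401, 0.916], [-0.0, 0.916, -0.401], [-1.0, 0.0, 0.0]]
ft_force: [0.2, 0.9, 5.5]
gripper_width: 0.0207
```

Call:
{"name": "drive_tool", "arguments": {"plan": [[[0,1.5,0],0,-1],[[0,3,0],0,-1],[[0,3,0],0,-1]]}}

```text
time_s: 14.3
position: [0.4868, -0.1301, 0.0712]
eef_rot: [[0.001, 0.401, 0.916], [-0.0, 0.916, -0.401], [-1.0, 0.0, 0.001]]
ft_force: [-1.2, 0.4, 5.5]
gripper_width: 0.0209
```

Call:
{"name": "drive_tool", "arguments": {"plan": [[[0,1,0],0,-1],[[0,2,0],0,-1],[[0,2,0],0,-1]]}}

```text
time_s: 14.68
position: [0.4876, -0.1283, 0.0712]
eef_rot: [[0.001, 0.401, 0.916], [-0.0, 0.916, -0.401], [-1.0, 0.0, 0.001]]
ft_force: [-0.3, -0.8, 4.5]
gripper_width: 0.0209
```

Call:
{"name": "drive_tool", "arguments": {"plan": [[[0,1,0],0,-1],[[0,2,0],0,-1],[[0,2,0],0,-1]]}}

```text
time_s: 15.05
position: [0.4884, -0.1266, 0.0712]
eef_rot: [[0.001, 0.401, 0.916], [-0.0, 0.916, -0.401], [-1.0, -0.0, 0.001]]
ft_force: [-1.5, -2.8, 5.3]
gripper_width: 0.0205
```

Call:
{"name": "drive_tool", "arguments": {"plan": [[[0,1.5,0],0,-1],[[0,3,0],0,-1],[[0,4.5,0],0,-1],[[0,6,0],0,-1],[[0,7,0],0,-1],[[0,7,0],0,-1]]}}

```text
time_s: 15.8
position: [0.4909, -0.1205, 0.0713]
eef_rot: [[0.0, 0.401, 0.916], [-0.001, 0.916, -0.401], [-1.0, -0.001, 0.001]]
ft_force: [-4.0, -8.5, 7.1]
gripper_width: 0.0207
```

```bash
cat >> h.py <<'E'
def loc():
    s=manip.sense(); d=s['position'][:2]-[.549,.0157]; f=s['ft_force']
    ex,ey=np.array([.9165,-.4]),np.array([.4,.9165])
    print('t',round(s['time_s'],2),'spx,spy,z mm',np.round([d@ex*1e3,d@ey*1e3,s['position'][2]*1e3],1),'F x,y,z',np.round([f[:2]@ex,f[:2]@ey,f[2]],1),'w',round(s['gripper_width'],4))
E
python3 - <<'E'
from h import *
S=snap('scene','sc10');D=snap('side','s10');loc()
try: print(heights(S,D))
except Exception as e: print(e)
E
```

```text
t 15.9 spx,spy,z mm [   1.3 -148.1   71.3] F x,y,z [-0.4 -8.6  8.5] w 0.0206
{'A': [2.87, [0.08, -0.52], 2.91, [-0.34, -0.68]], 'B': [4.08, [-0.07, -0.76], 4.27, [-0.14, -1.03]]}
```

Call:
{"name": "drive_tool", "arguments": {"plan": [[[0,-15,0],0,-1],[[0,-29,0],0,-1],[[-45,-31,0],0,-1],[[-88,-17,0],0,-1],[[-88,43,0],0,-1],[[-88,103,0],0,-1],[[-88,163,0],0,-1],[[-88,223,0],0,-1],[[-88,283,0],0,-1],[[-88,330,0],0,-1]]}}

```text
time_s: 17.15
position: [0.6237, 0.184, 0.1585]
eef_rot: [[-0.001, 0.401, 0.916], [-0.0, 0.916, -0.401], [-1.0, -0.0, -0.0]]
ft_force: [0.2, -1.2, -1.0]
gripper_width: 0.0207
```

Call:
{"name": "drive_tool", "arguments": {"plan": [[[0,0,0],0,-1],[[45,0,0],0,-1],[[85.5,0,0],0,-1],[[85.5,0,0],0,-1],[[85.5,-10,0],0,-1],[[85.5,-16,0],0,-1],[[86,-18,0],0,-1],[[87.5,-20,0],0,-1],[[88,-22,0],0,-1],[[88,-23,0],0,-1]]}}

```text
time_s: 18.4
position: [0.6144, 0.1616, 0.0713]
eef_rot: [[0.001, 0.401, 0.916], [0.0, 0.916, -0.401], [-1.0, 0.0, 0.001]]
ft_force: [0.6, 1.6, 2.3]
gripper_width: 0.0206
```

Call:
{"name": "drive_tool", "arguments": {"plan": [[[0,-1,0],0,-1],[[0,-2,0],0,-1],[[0,-2,0],0,-1]]}}

```text
time_s: 18.77
position: [0.6134, 0.1596, 0.0711]
eef_rot: [[0.0, 0.401, 0.916], [0.0, 0.916, -0.401], [-1.0, 0.0, 0.0]]
ft_force: [0.3, 1.3, 4.9]
gripper_width: 0.0208
```

```bash
python3 - <<'E'
from h import *
loc()
E
```

```text
t 18.77 spx,spy,z mm [  1.5 157.7  71.1] F x,y,z [-0.3  1.3  4.9] w 0.0208
```

Call:
{"name": "drive_tool", "arguments": {"plan": [[[0,-1.5,0],0,-1],[[0,-3,0],0,-1],[[0,-3,0],0,-1]]}}

```text
time_s: 19.15
position: [0.6123, 0.157, 0.0712]
eef_rot: [[0.0, 0.401, 0.916], [0.0, 0.916, -0.401], [-1.0, 0.0, 0.0]]
ft_force: [1.7, 2.2, 4.5]
gripper_width: 0.0207
```

Call:
{"name": "drive_tool", "arguments": {"plan": [[[0,-1.5,0],0,-1],[[0,-3,0],0,-1],[[0,-4.5,0],0,-1],[[0,-6,0],0,-1],[[0,-7.5,0],0,-1],[[0,-7.5,0],0,-1]]}}

```text
time_s: 19.9
position: [0.61, 0.1507, 0.0714]
eef_rot: [[0.002, 0.401, 0.916], [0.001, 0.916, -0.401], [-1.0, 0.002, 0.001]]
ft_force: [3.4, 7.0, 3.4]
gripper_width: 0.0206
```

```bash
python3 - <<'E'
from h import *
loc()
E
```

```text
t 19.9 spx,spy,z mm [  1.9 148.2  71.4] F x,y,z [0.3 7.8 3.4] w 0.0206
```

Call:
{"name": "drive_tool", "arguments": {"plan": [[[0,15,0],0,-1],[[0,30,0],0,-1],[[-45,33,0],0,-1],[[-88,19,0],0,-1],[[-88,-41,0],0,-1],[[-88,-101,0],0,-1],[[-88,-161,0],0,-1],[[-88,-221,0],0,-1],[[-88,-281,0],0,-1],[[-88,-330,-0.5],0,-1]]}}

```text
time_s: 21.15
position: [0.4756, -0.1533, 0.1588]
eef_rot: [[-0.0, 0.401, 0.916], [0.0, 0.916, -0.401], [-1.0, 0.0, -0.0]]
ft_force: [1.4, 0.1, -1.9]
gripper_width: 0.0209
```

Call:
{"name": "drive_tool", "arguments": {"plan": [[[0,0,0],0,-1],[[45,0,0],0,-1],[[85.5,0,0],0,-1],[[85.5,0,0],0,-1]]}}

```text
time_s: 21.65
position: [0.4749, -0.1504, 0.0713]
eef_rot: [[-0.005, 0.4, 0.916], [0.002, 0.916, -0.4], [-1.0, -0.0, -0.005]]
ft_force: [0.1, 0.1, -1.6]
gripper_width: 0.0211
```

```bash
python3 - <<'E'
from h import *
S=snap('scene','sc11');D=snap('side','s11');snap('wrist','w11');loc()
try: print(heights(S,D))
except Exception as e: print(e)
E
```

```text
t 21.8 spx,spy,z mm [   1.2 -182.2   74.6] F x,y,z [ 0.2  0.2 -1.6] w 0.0204
{'A': [6.57, [-0.12, -1.21], 5.28, [-0.28, -1.28]], 'B': [4.32, [-0.09, -0.8], 4.16, [0.07, -1.01]]}
```

View pics/w11.png

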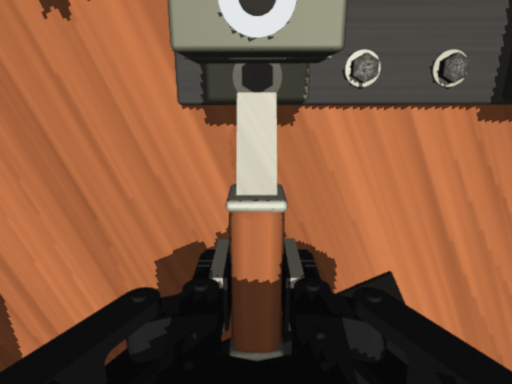

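Call:
{"name": "drive_tool", "arguments": {"plan": [[[0,10,0],0,-1],[[0,16,0],0,-1],[[0.5,19,0],0,-1],[[2,21,0],0,-1],[[2.6,24,0],0,-1],[[2.6,26,0],0,-1],[[2.6,28,0],0,-1],[[2.6,30,0],0,-1],[[2.6,30,0],0,-1]]}}

```text
time_s: 22.92
position: [0.4887, -0.1247, 0.0712]
eef_rot: [[0.001, 0.401, 0.916], [-0.0, 0.916, -0.401], [-1.0, 0.0, 0.001]]
ft_force: [0.1, 0.8, 6.2]
gripper_width: 0.0208
```

```bash
python3 - <<'E'
from h import *
loc()
E
```

```text
t 22.93 spx,spy,z mm [   0.9 -152.8   71.2] F x,y,z [-0.3  0.8  6.2] w 0.0208
```

Call:
{"name": "drive_tool", "arguments": {"plan": [[[0,1.5,0],0,-1],[[0,3,0],0,-1],[[0,4.5,0],0,-1],[[0,6,0],0,-1],[[0,7.5,0],0,-1],[[0,9,0],0,-1],[[0,10,0],0,-1],[[0,10,0],0,-1]]}}

```text
time_s: 23.92
position: [0.4924, -0.1161, 0.0713]
eef_rot: [[0.001, 0.401, 0.916], [-0.001, 0.916, -0.401], [-1.0, -0.0, 0.001]]
ft_force: [-3.8, -8.2, 8.8]
gripper_width: 0.0206
```

```bash
python3 - <<'E'
from h import *
S=snap('scene','sc12');D=snap('side','s12');loc()
try: print(heights(S,D))
except Exception as e: print(e)
E
```

```text
t 24.02 spx,spy,z mm [   0.9 -143.5   71.3] F x,y,z [-0.5 -9.5  8.6] w 0.0206
{'A': [5.91, [0.14, -1.07], 4.92, [-0.4, -1.17]], 'B': [6.1, [0.06, -1.15], 6.71, [-0.21, -1.62]]}
```

Call:
{"name": "drive_tool", "arguments": {"plan": [[[0,-15,0],0,-1],[[0,-31,0],0,-1],[[-45,-34,0],0,-1],[[-88,-20,0],0,-1],[[-88,40,0],0,-1],[[-88,100,0],0,-1],[[-88,160,0],0,-1],[[-88,220,0],0,-1],[[-88,280,0],0,-1],[[-88,325.5,0],0,-1]]}}

```text
time_s: 25.28
position: [0.6233, 0.1845, 0.1584]
eef_rot: [[-0.0, 0.401, 0.916], [-0.0, 0.916, -0.401], [-1.0, -0.0, -0.0]]
ft_force: [0.8, -0.3, -1.8]
gripper_width: 0.0205
```

Call:
{"name": "drive_tool", "arguments": {"plan": [[[0,0,0],0,-1],[[45,0,0],0,-1],[[85.5,0,0],0,-1],[[85.5,0,0],0,-1],[[85.5,-10,0],0,-1],[[85.5,-16,0],0,-1],[[86,-19,0],0,-1],[[87.5,-22,0],0,-1],[[88,-26,0],0,-1],[[88,-30,0],0,-1]]}}

```text
time_s: 26.52
position: [0.6112, 0.1553, 0.0713]
eef_rot: [[0.001, 0.401, 0.916], [0.0, 0.916, -0.401], [-1.0, 0.001, 0.001]]
ft_force: [0.6, 1.7, 4.0]
gripper_width: 0.0208
```

```bash
python3 - <<'E'
from h import *
loc()
E
```

```text
t 26.52 spx,spy,z mm [  1.2 152.8  71.3] F x,y,z [-0.1  1.8  4. ] w 0.0208
```

Call:
{"name": "drive_tool", "arguments": {"plan": [[[0,-1.5,0],0,-1],[[0,-3,0],0,-1],[[0,-4.5,0],0,-1],[[0,-6,0],0,-1],[[0,-7.5,0],0,-1],[[0,-9,0],0,-1],[[0,-10.5,0],0,-1],[[0,-10.5,0],0,-1]]}}

```text
time_s: 27.52
position: [0.6077, 0.1463, 0.0714]
eef_rot: [[0.002, 0.401, 0.916], [0.001, 0.916, -0.401], [-1.0, 0.002, 0.002]]
ft_force: [3.7, 6.7, 3.8]
gripper_width: 0.0206
```

```bash
python3 - <<'E'
from h import *
loc()
E
```

```text
t 27.52 spx,spy,z mm [  1.5 143.2  71.4] F x,y,z [0.7 7.7 3.8] w 0.0206
```

Call:
{"name": "drive_tool", "arguments": {"plan": [[[0,15,0],0,-1],[[0,31,0],0,-1],[[-45,34,0],0,-1],[[-88,20,0],0,-1],[[-88,-40,0],0,-1],[[-88,-100,0],0,-1],[[-88,-160,0],0,-1],[[-88,-220,0],0,-1],[[-88,-280,0],0,-1],[[-88,-325,0],0,-1]]}}

```text
time_s: 28.78
position: [0.4754, -0.1535, 0.1587]
eef_rot: [[-0.0, 0.402, 0.916], [0.0, 0.916, -0.402], [-1.0, -0.0, -0.0]]
ft_force: [0.5, -0.7, -1.3]
gripper_width: 0.0208
```

Call:
{"name": "drive_tool", "arguments": {"plan": [[[0,0,0],0,-1],[[45,0,0],0,-1],[[85.5,0,0],0,-1],[[85.5,0,0],0,-1]]}}

```text
time_s: 29.28
position: [0.4748, -0.1505, 0.0712]
eef_rot: [[-0.005, 0.4, 0.916], [0.002, 0.916, -0.4], [-1.0, -0.0, -0.005]]
ft_force: [-0.8, -0.8, -0.8]
gripper_width: 0.0206
```

```bash
python3 - <<'E'
from h import *
S=snap('scene','sc13');D=snap('side','s13');loc()
try: print(heights(S,D))
except Exception as e: print(e)
a=cv2.imread('pics/s13.png')[100:230,150:290]; b=cv2.imread('pics/sc13.png')[160:290,190:330]
cv2.imwrite('pics/j13.png',cv2.resize(np.hstack([a,b]),None,fx=2.8,fy=2.8,interpolation=cv2.INTER_CUBIC))
E
```

```text
t 29.38 spx,spy,z mm [   0.6 -182.2   73.9] F x,y,z [ 0.6  0.1 -1. ] w 0.021
{'A': [8.38, [-0.09, -1.54], 8.08, [-0.14, -1.99]], 'B': [6.01, [-0.18, -1.11], 6.88, [0.09, -1.67]]}
```

View pics/j13.png

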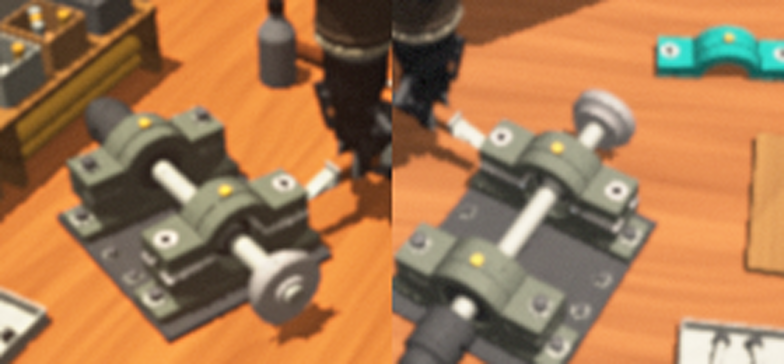

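Call:
{"name": "drive_tool", "arguments": {"plan": [[[0,10,0],0,-1],[[0,16,0],0,-1],[[0.5,19,0],0,-1],[[2,22,0],0,-1],[[2.6,26,0],0,-1],[[2.6,30,0],0,-1],[[2.6,33,0],0,-1],[[2.6,35,0],0,-1],[[2.6,35,0],0,-1]]}}

```text
time_s: 30.5
position: [0.4909, -0.1201, 0.0712]
eef_rot: [[0.001, 0.401, 0.916], [-0.0, 0.916, -0.401], [-1.0, 0.0, 0.001]]
ft_force: [-0.6, 1.4, 7.7]
gripper_width: 0.0207
```

Call:
{"name": "drive_tool", "arguments": {"plan": [[[0,1.5,0],0,-1],[[0,3,0],0,-1],[[0,4.5,0],0,-1],[[0,6,0],0,-1],[[0,6,0],0,-1]]}}

```text
time_s: 31.12
position: [0.493, -0.1151, 0.0713]
eef_rot: [[0.001, 0.401, 0.916], [-0.001, 0.916, -0.401], [-1.0, -0.0, 0.001]]
ft_force: [-3.5, -7.7, 10.7]
gripper_width: 0.0207
```

```bash
python3 - <<'E'
from h import *
S=snap('scene','sc14');D=snap('side','s14');loc()
try: print(heights(S,D))
except Exception as e: print(e)
E
```

```text
t 31.23 spx,spy,z mm [   1.  -142.3   71.3] F x,y,z [ 0.1 -8.3  9.4] w 0.0204
{'A': [7.61, [0.09, -1.39], 7.01, [-0.32, -1.7]], 'B': [8.18, [-0.15, -1.52], 7.68, [0.04, -1.86]]}
```

Call:
{"name": "drive_tool", "arguments": {"plan": [[[0,-16,0],0,-1],[[0,-32,0],0,-1],[[-20,-80,0],9,-1],[[-20,-140,10],18,-1],[[-20,-200,25],27,-1],[[-20,-231,34],36,-1],[[0,-231,34],46,-1],[[30,-231,34],55,-1],[[48,-231,34],55,-1],[[54,-231,34],55,-1]]}}

```text
time_s: 32.48
position: [0.4306, -0.3393, 0.0158]
eef_rot: [[-0.001, 0.98, 0.201], [0.001, 0.201, -0.98], [-1.0, -0.001, -0.001]]
ft_force: [-0.3, 0.2, -2.3]
gripper_width: 0.0207
```

```bash
python3 - <<'E'
from h import *
S=snap('scene','sc15');D=snap('side','s15');snap('wrist','w15');loc();s=manip.sense();print(s['position'],s['eef_rot'])
try: print(heights(S,D))
except Exception as e: print(e)
E
```

```text
t 32.62 spx,spy,z mm [  34.3 -372.9   17. ] F x,y,z [-0.4 -0.2 -1. ] w 0.0211
[ 0.43130378 -0.3398106   0.01704557] [[ 4.62431388e-05  9.80016423e-01  1.98916588e-01]
 [-6.18293503e-05  1.98916590e-01 -9.80016421e-01]
 [-9.99999997e-01  3.30201520e-05  6.97923062e-05]]
{'A': [7.73, [0.1, -1.41], 7.31, [-0.33, -1.77]], 'B': [6.61, [-0.12, -1.23], 8.18, [0.07, -1.98]]}
```

View pics/w15.png

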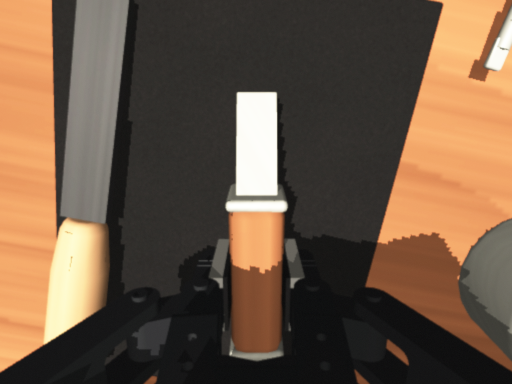

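Both ends are about 7 mm up (A 7.3–7.7, B 6.6–8.2 by the rings). The wedge is over free mat, so I lower it.

Call:
{"name": "drive_tool", "arguments": {"plan": [[[4,0,0],0,-1],[[7.5,0,0],0,-1],[[9.3,0,0],0,-1],[[9.3,0,0],0,-1]]}}

```text
time_s: 33.12
position: [0.4312, -0.3398, 0.0077]
eef_rot: [[0.0, 0.98, 0.197], [-0.0, 0.197, -0.98], [-1.0, 0.0, 0.0]]
ft_force: [-0.2, 1.0, 2.8]
gripper_width: 0.0204
```

Call:
{"name": "drive_tool", "arguments": {"plan": [[[0,0,0],0,0],[[0,0,0],0,0],[[0,0,0],0,0],[[-20,0,0],0,0],[[-60,0,0],0,0],[[-120,0,0],0,0.5],[[-150,0,0],0,1],[[-150,0,0],0,1]]}}

```text
time_s: 34.12
position: [0.4323, -0.3407, 0.1599]
eef_rot: [[0.003, 0.98, 0.197], [-0.003, 0.197, -0.98], [-1.0, 0.003, 0.004]]
ft_force: [0.2, -0.8, -0.7]
gripper_width: 0.0852
```

```bash
python3 - <<'E'
from h import *
S=snap('scene','sc16');D=snap('side','s16');snap('wrist','w16');loc();s=manip.sense();print(s['position'],s['eef_rot'])
try: print(heights(S,D))
except Exception as e: print(e)
E
```

```text
t 34.27 spx,spy,z mm [  33.6 -372.8  156.7] F x,y,z [ 0.5 -0.7 -1.2] w 0.0858
[ 0.43068911 -0.33940912  0.15673644] [[-8.44616362e-04  9.80445435e-01  1.96789317e-01]
 [ 7.54871250e-04  1.96789956e-01 -9.80445380e-01]
 [-9.99999358e-01 -6.79549612e-04 -9.06322088e-04]]
{'A': [7.72, [0.12, -1.41], 7.32, [-0.32, -1.78]], 'B': [6.65, [-0.13, -1.24], 8.08, [0.06, -1.96]]}
```

View pics/w16.png

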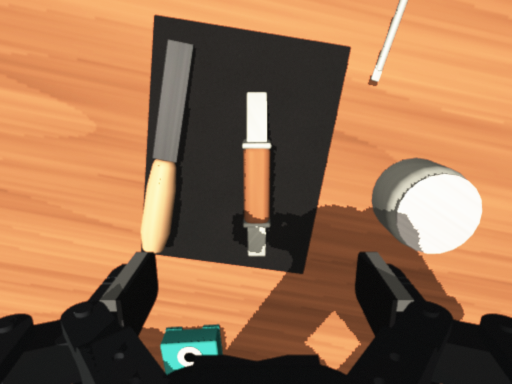

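View pics/sc16.png

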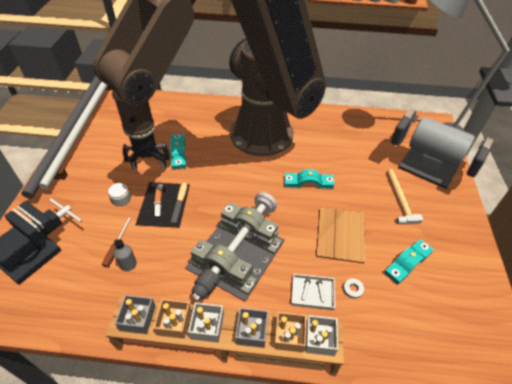

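Call:
{"name": "drive_tool", "arguments": {"plan": [[[-25,30,-52],-9,1],[[-30,60,-104],-18,1],[[-30,90,-156],-27,1],[[-30,120,-208],-36,1],[[-30,150,-260],-46,1],[[-30,175,-305],-55,1],[[-30,185.5,-325],-55,1],[[-30,185.5,-325],-55,1],[[-30,185.5,-325],-55,1]]}}

```text
time_s: 35.4
position: [0.5483, 0.0149, 0.1865]
eef_rot: [[-0.002, 0.401, 0.916], [-0.0, 0.916, -0.401], [-1.0, -0.001, -0.002]]
ft_force: [-0.2, -0.5, 0.6]
gripper_width: 0.0855
```

```bash
python3 - <<'E'
from h import *
snap('wrist','w17');loc();s=manip.sense();print(s['position'],s['eef_rot'])
E
```

```text
t 35.45 spx,spy,z mm [-1.000e-01 -1.300e+00  1.868e+02] F x,y,z [ 0.3  0.7 -0.4] w 0.0855
[0.54842134 0.01456186 0.18680175] [[-1.40914175e-03  4.01803648e-01  9.15724764e-01]
 [-1.22180087e-04  9.15725597e-01 -4.01804201e-01]
 [-9.99999000e-01 -6.78082408e-04 -1.24129477e-03]]
```

View pics/w17.png

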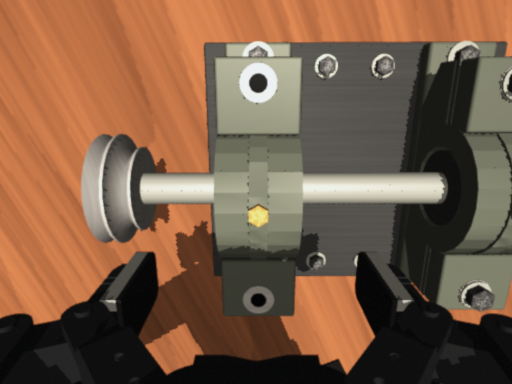

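Call:
{"name": "drive_tool", "arguments": {"plan": [[[30,1,0],0,1],[[60,1,0],0,1],[[82,1,0],0,1],[[89,1,0],0,1],[[89,1,0],0,1],[[89,1,0],0,-1],[[89,1,0],0,-1],[[89,1,0],0,-1],[[89,1,0],0,-1]], "force": 110}}

```text
time_s: 36.58
position: [0.55, 0.0163, 0.099]
eef_rot: [[0.001, 0.401, 0.916], [-0.0, 0.916, -0.401], [-1.0, 0.0, 0.001]]
ft_force: [1.4, -1.3, 4.2]
gripper_width: 0.0541
```

```bash
python3 - <<'E'
from h import *
snap('wrist','w18');snap('side','s18');loc()
E
```

```text
t 36.67 spx,spy,z mm [ 0.7  0.9 98.9] F x,y,z [ 2.6 -1.5  5.7] w 0.0541
```

View pics/w18.png

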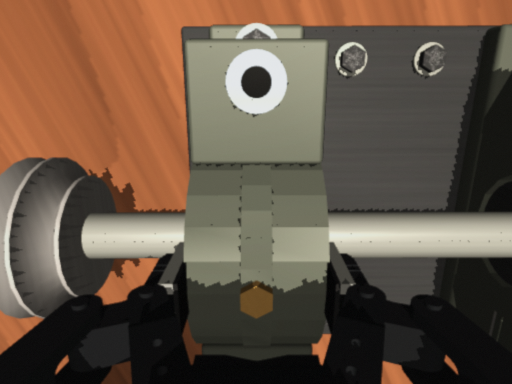

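Call:
{"name": "drive_tool", "arguments": {"plan": [[[-3,0,0],0,-1],[[-6,0,0],0,-1],[[-9,0,0],0,-1],[[-12,0,0],0,-1],[[-16,0,0],0,-1],[[-16,0,0],0,-1]]}}

```text
time_s: 37.42
position: [0.5494, 0.0164, 0.1148]
eef_rot: [[0.0, 0.401, 0.916], [0.0, 0.916, -0.401], [-1.0, 0.0, 0.0]]
ft_force: [1.0, 0.1, -5.9]
gripper_width: 0.0542
```

```bash
python3 - <<'E'
from h import *
snap('wrist','w19');loc()
E
```

```text
t 37.48 spx,spy,z mm [1.000e-01 7.000e-01 1.146e+02] F x,y,z [ 0.5 -0.2 -6. ] w 0.0539
```

View pics/w19.png

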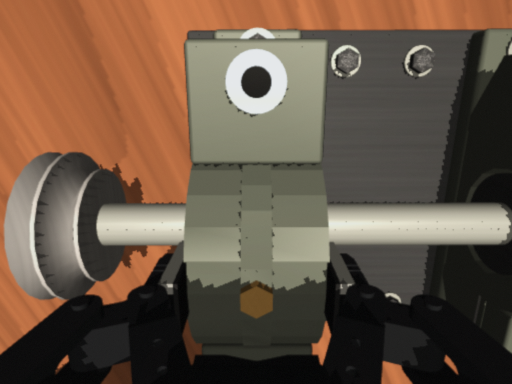

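```bash
python3 - <<'E'
from h import *
a=cv2.imread('pics/scene0.png')[195:275,305:380]; cv2.imwrite('pics/b1.png',cv2.resize(a,None,fx=7,fy=7,interpolation=cv2.INTER_CUBIC))
a=cv2.imread('pics/side0.png')[230:320,125:240]; cv2.imwrite('pics/b2.png',cv2.resize(a,None,fx=6.5,fy=6.5,interpolation=cv2.INTER_CUBIC))
E
```

```text
(no output)
```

View pics/b1.png

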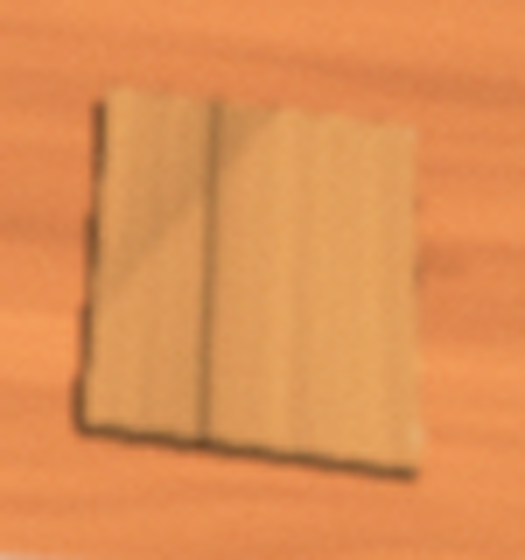

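View pics/b2.png

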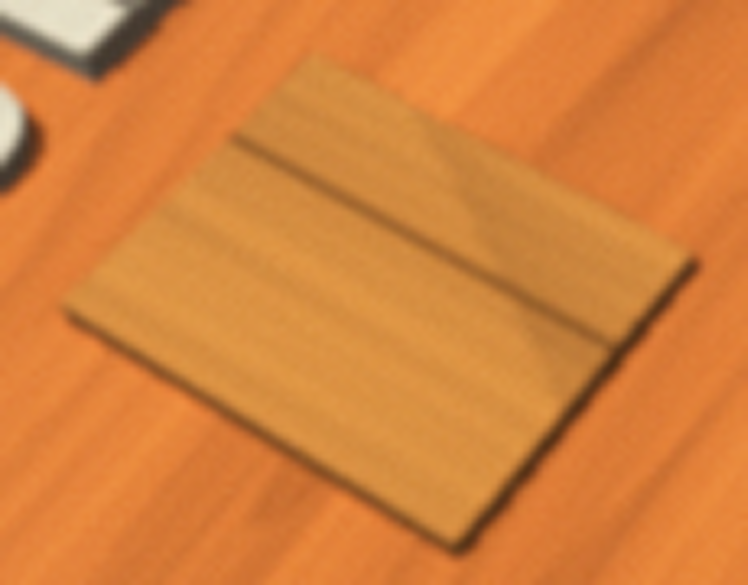

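```bash
python3 - <<'E'
from h import *
np.set_printoptions(precision=4,suppress=True)
S,D=load('scene0'),load('side0')
sc=[onz(S,u/7+305-.43,v/7+195-.43,.014)[:2] for u,v in ((106,88),(414,128),(416,468),(86,428))]
sd=[onz(D,u/6.5+125-.42,v/6.5+230-.42,.014)[:2] for u,v in ((696,260),(457,543),(66,304),(315,55))]
for P in (sc,sd):
    P=np.array(P); print(P.tolist()); print('c',P.mean(0),'sides',[np.linalg.norm(P[i]-P[(i+1)%4]).round(4) for i in range(4)],'yaw',np.degrees(np.arctan2(*(P[2]-P[1])[::-1])),np.degrees(np.arctan2(*(P[3]-P[0])[::-1])), 'short',[np.degrees(np.arctan2(*d[::-1]))-90 for d in (P[1]-P[0],P[2]-P[3])])
print(heights.__name__)
E
```

```text
[[0.39984454159531624, 0.25823667786768145], [0.4066858460184388, 0.41805810510800817], [0.6134479747253816, 0.40590092274454903], [0.6102882257087301, 0.2506955529880526]]
c [0.5076 0.3332] sides [np.float64(0.16), np.float64(0.2071), np.float64(0.1552), np.float64(0.2106)] yaw -3.3649982055626277 -2.052282203327674 short [np.float64(-2.451102622649188), np.float64(-1.1662951973643771)]
[[0.3919548622159888, 0.2639715297493008], [0.4020180842249745, 0.41905472445217673], [0.6081548931955891, 0.4090662941006864], [0.6021084046925371, 0.25270434464124325]]
c [0.5011 0.3362] sides [np.float64(0.1554), np.float64(0.2064), np.float64(0.1565), np.float64(0.2105)] yaw -2.774117028866315 -3.0689212350087156 short [np.float64(-3.712671370967982), np.float64(-2.214514115032287)]
heights
```

Call:
{"name": "drive_tool", "arguments": {"plan": [[[-30,0,0],0,-1],[[-60,0,0],0,-1],[[-60,39,-24],9.9,-1],[[-60,78,-48],19.8,-1],[[-60,117,-72],29.7,-1],[[-60,156,-97],39.6,-1],[[-60,195,-121],49.5,-1],[[-60,234,-145],59.4,-1],[[-60,274,-169],69.2,-1],[[-60,274,-169],69.2,-1]]}}

```text
time_s: 38.72
position: [0.5038, 0.3381, 0.1742]
eef_rot: [[0.0, 0.999, -0.05], [0.001, -0.05, -0.999], [-1.0, 0.0, -0.001]]
ft_force: [-0.2, -0.0, -5.3]
gripper_width: 0.054
```

```bash
python3 - <<'E'
from h import *
snap('wrist','w20');snap('scene','sc20');snap('side','s20');loc();s=manip.sense();print(s['position'],s['eef_rot'],s['qpos'])
a=cv2.imread('pics/s20.png')[150:350,80:330]; b=cv2.imread('pics/sc20.png')[130:330,230:480]
cv2.imwrite('pics/j20.png',cv2.resize(np.hstack([a,b]),None,fx=1.6,fy=1.6,interpolation=cv2.INTER_CUBIC))
E
```

```text
t 38.88 spx,spy,z mm [-168.7  274.4  174.2] F x,y,z [ 0.5 -0.5 -5.2] w 0.0542
[0.50413673 0.33466167 0.17415838] [[-7.22688581e-04  9.98843413e-01 -4.80761328e-02]
 [-6.48016928e-04 -4.80766030e-02 -9.98843441e-01]
 [-9.99999529e-01 -6.90698601e-04  6.82011852e-04]] [ 5.36057737e-01  4.79971283e-01  1.75907624e+00 -2.39345756e-04
  9.03497436e-01  2.15509720e+00]
```

View pics/w20.png

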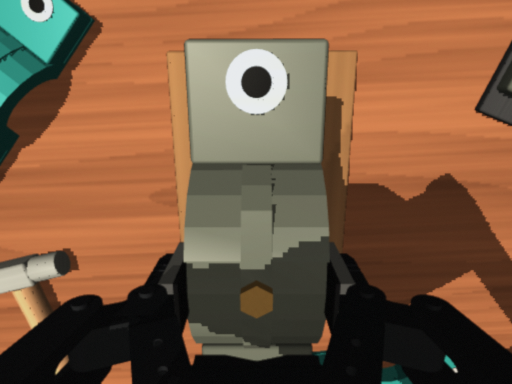

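View pics/j20.png

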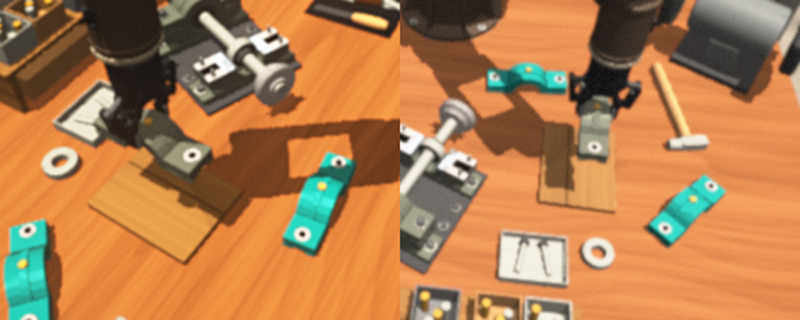

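```bash
python3 - <<'E'
from h import *
np.set_printoptions(precision=4,suppress=True)
c=load('w20')
for u,v in ((167.5,52),(357,50.5),(182.5,240),(343.5,245)): print(onz(c,u,v,.014))
P=c['pose'];print(P[:3,3])
E
```

```text
[0.6124 0.4069 0.014 ]
[0.6058 0.2497 0.014 ]
[0.4426 0.4134 0.014 ]
[0.4296 0.2566 0.014 ]
[0.5762 0.3349 0.3168]
```

Call:
{"name": "drive_tool", "arguments": {"plan": [[[40,0,1],0,-1],[[80,0,1],0,-1],[[112,0,1],0,-1],[[127,0,1],0,-1],[[133,0,1],0,-1],[[135,0,1],0,-1],[[135,0,1],0,-1],[[136,0,1],0,-1],[[136,0,1],0,-1]]}}

```text
time_s: 40.0
position: [0.5046, 0.3342, 0.0389]
eef_rot: [[0.001, 0.999, -0.05], [0.0, -0.05, -0.999], [-1.0, 0.001, -0.0]]
ft_force: [0.1, -0.2, -6.3]
gripper_width: 0.0543
```

Call:
{"name": "drive_tool", "arguments": {"plan": [[[1,0,0],0,-1],[[1,0,0],0,-1]]}}

```text
time_s: 40.25
position: [0.5044, 0.3341, 0.0375]
eef_rot: [[-0.0, 0.999, -0.05], [-0.0, -0.05, -0.999], [-1.0, -0.0, 0.0]]
ft_force: [-0.2, 0.2, -5.6]
gripper_width: 0.0539
```

Call:
{"name": "drive_tool", "arguments": {"plan": [[[0.7,0,0],0,-1],[[0.7,0,0],0,-1]]}}

```text
time_s: 40.5
position: [0.5045, 0.3341, 0.0368]
eef_rot: [[-0.0, 0.999, -0.05], [-0.0, -0.05, -0.999], [-1.0, -0.0, 0.0]]
ft_force: [-0.6, -0.0, -4.4]
gripper_width: 0.0538
```

Call:
{"name": "drive_tool", "arguments": {"plan": [[[0.7,0,0],0,-1],[[0.7,0,0],0,-1]]}}

```text
time_s: 40.75
position: [0.5045, 0.3341, 0.0367]
eef_rot: [[0.0, 0.999, -0.05], [0.0, -0.05, -0.999], [-1.0, 0.0, -0.0]]
ft_force: [-3.4, -1.5, 8.3]
gripper_width: 0.054
```

Call:
{"name": "drive_tool", "arguments": {"plan": [[[0.7,0,0],0,-1],[[0.7,0,0],0,-1]]}}

```text
time_s: 41.0
position: [0.5045, 0.3341, 0.0367]
eef_rot: [[0.0, 0.999, -0.05], [0.0, -0.05, -0.999], [-1.0, 0.0, -0.0]]
ft_force: [-6.6, -4.6, 19.6]
gripper_width: 0.0538
```

Call:
{"name": "drive_tool", "arguments": {"plan": [[[-1,0,0],0,-1],[[-1,0,0],0,-1]]}}

```text
time_s: 41.25
position: [0.5045, 0.3341, 0.0367]
eef_rot: [[0.0, 0.999, -0.05], [0.0, -0.05, -0.999], [-1.0, 0.0, -0.0]]
ft_force: [-2.8, -1.6, 7.1]
gripper_width: 0.054
```

```bash
python3 - <<'E'
from h import *
snap('side','s21');snap('scene','sc21');loc()
a=cv2.imread('pics/s21.png')[150:350,80:330]; b=cv2.imread('pics/sc21.png')[130:330,230:480]
cv2.imwrite('pics/j21.png',cv2.resize(np.hstack([a,b]),None,fx=1.6,fy=1.6,interpolation=cv2.INTER_CUBIC))
E
```

```text
t 41.35 spx,spy,z mm [-168.1  274.1   36.7] F x,y,z [-2.2 -3.9  7.6] w 0.0539
```

View pics/j21.png

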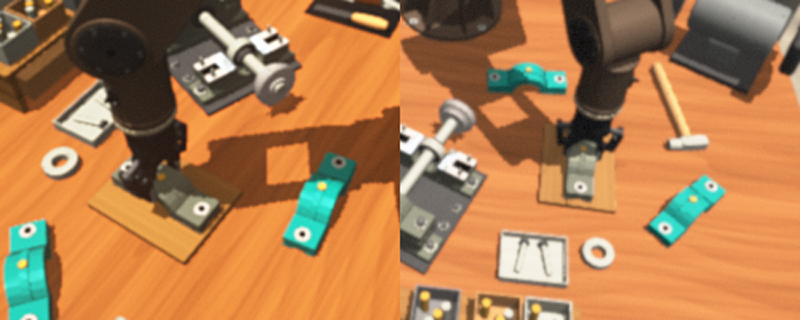

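Call:
{"name": "drive_tool", "arguments": {"plan": [[[-0.6,0,0],0,-1],[[-0.6,0,0],0,0.6],[[-0.6,0,0],0,1],[[-0.6,0,0],0,1],[[-0.6,0,0],0,1],[[-25,0,0],0,1],[[-60,0,0],0,1],[[-110,0,0],0,1],[[-140,0,0],0,1],[[-140,0,0],0,1]]}}

```text
time_s: 42.6
position: [0.5057, 0.3348, 0.179]
eef_rot: [[0.004, 0.999, -0.05], [0.002, -0.05, -0.999], [-1.0, 0.004, -0.002]]
ft_force: [-0.2, 0.4, -0.2]
gripper_width: 0.0856
```

```bash
python3 - <<'E'
from h import *
snap('side','s22');snap('scene','sc22');snap('wrist','w22');loc()
a=cv2.imread('pics/s22.png')[150:350,80:330]; b=cv2.imread('pics/sc22.png')[130:330,230:480]
cv2.imwrite('pics/j22.png',cv2.resize(np.hstack([a,b]),None,fx=1.6,fy=1.6,interpolation=cv2.INTER_CUBIC))
E
```

```text
t 42.75 spx,spy,z mm [-168.5  273.5  175.6] F x,y,z [ 0.  -0.4 -0.5] w 0.0854
```

View pics/w22.png

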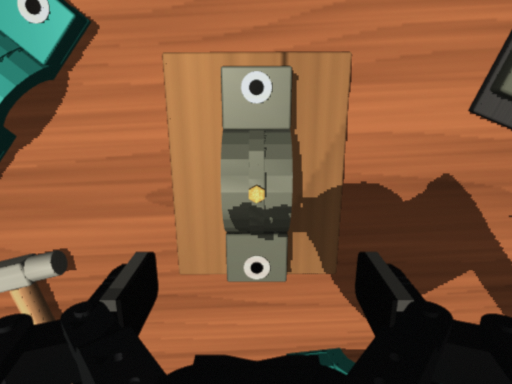

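View pics/sc22.png

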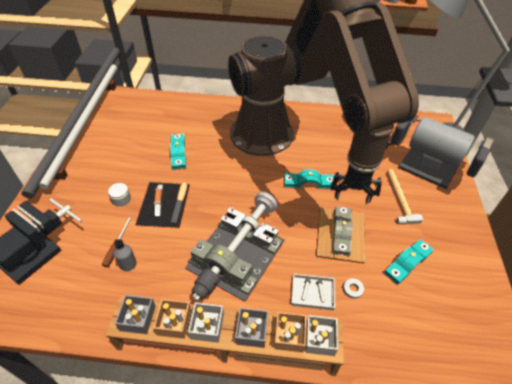

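```bash
python3 - <<'E'
from h import *
np.set_printoptions(precision=4,suppress=True)
c=load('w22')
print('cap far/near',onz(c,257,66.5,.04),onz(c,257,281.5,.04)); print('board far/near',onz(c,257,52.5,.014),onz(c,210,273.5,.014),onz(c,315,273.5,.014))
print('rings',onz(c,256.5,87,.04),onz(c,256.5,267,.04))
E
```

```text
cap far/near [0.5963 0.3292 0.04  ] [0.4084 0.3382 0.04  ]
board far/near [0.6091 0.3286 0.014 ] [0.4042 0.386  0.014 ] [0.399  0.2799 0.014 ]
rings [0.5813 0.3304 0.04  ] [0.4235 0.338  0.04  ]
```

```bash
python3 - <<'E'
from h import *
print(manip.hand_in()); loc()
E
```

```text
the job is handed in; nothing more can be done
None
the job is handed in; nothing more can be done
```

The cap is off the spindle and lying flat and right way up on the wooden board. The wedge is back on the mat. I handed the job in at about 43 s.

- **Raising the cap:** I drove the wedge in by turns B-A-B-A-B-A-B, and from how far it went in, the driven ends rose to about 3.5, 4.1, 5.2, 6.0, 7.2, 8.2 and 7.7 mm. The largest difference between the ends was about 3.5 mm. After the last push, A was 7.3–7.7 mm up and B 6.6–8.2 mm up by the camera. The two cameras disagreed by about 1.5 mm at B, and the wedge depth gave 7.7 mm there.
- **Wedge:** I laid it on the mat about 14 mm from where it was picked up, and the picture showed it fully on the mat. At first one tip had overhung the mat's edge slightly.
- **Cap:** It lifted off straight. The wrist force was about 6 N (the cap's weight) once it was up. On the board it has about 6 mm to spare at the near end and 12 mm at the far end.
- **Setting it down:** The load peaked at about 25 N for a moment because I took one small step too many, and I backed off before opening the jaws.
- **Other checks:** By eye, the last scene picture showed the bystanders where they were at the start. The gripper was open and clear of everything. The wedge also touched the slot's top once at A, with about 9 N, before I lowered it.

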